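Pop the sprung chamber lid and load the sample jar

ROBOT

A 6-joint arm with a two-finger parallel gripper is mounted at the origin on a cart in front of the work surface, level with it; the furniture and walls round the work are solid. World frame = base frame: x ahead of the robot, y to its left, z up, the work surface at z = 0. Lengths are in m, angles in rad, forces in N, time in s.
With the tool pointing down it reaches from about 0.375 to 0.9 m from the base axis. Payload 3.1 kg.
Tool frame: the origin (TCP) lies at the centre of the arm's flange, where the gripper is bolted on; the fingertips stand 182 mm ahead of it and the grasp point (between the pads) lies 164 mm ahead of it; y points along the fingers, z is the direction in which the jaws open and shut, and the axes are right-handed (so a half turn about y gives the same grasp; the last joint's range is limited). The gripper opens to 87 mm and grips with 3 to 60 N. Pads are 19 mm wide; open, the fingers measure 117 mm over their backs; the gripper's body (75 mm by 190 mm) begins 51 mm behind the grasp point.
Start: joints at [-1.498, 0.527, 1.433, -0, 1.181, -0.178], TCP at [0.155, -0.605, 0.405] pointing down, gripper open.
Joint ranges: [-3.08, 3.08], [-0.75, 2.2], [0.22, 2.44], [-1.43, 4.57], [0, 2.65], [-2.85, 2.85]. Speed limits (rad/s): [2.79, 2.79, 3.14, 3.14, 3.14, 3.14].

INTERFACE

Orientations are given as a unit quaternion [w, x, y, z].
In Python, from plant import * gives the robot as it stands.
- The arm moves only by the shell command python3 -m crank 'ROWS' [FORCE]. ROWS is JSON, a list of rows, each an object with "xyz": the shift along the tool's x, y, z in m, a list of three; "angular": the turn, a rotation vector about the tool's x, y, z in degrees, a list of three; "grip": the opening, from 0 (shut) to 1 (fully open). A call has exactly 8 rows; each row shifts and turns the pose as measured when the row begins, along the tool's axes as they then stand; what a row does not reach is not made up. A row lasts 1/10 s, in which the tool goes at most 50 mm and 8.59 degrees, less where a joint would pass 70% of its speed; a pose out of reach is approached as far as the arm can. A call is refused whole if a number of a shift passes 0.05 or a number of a turn 8.59, either way. A call with a gripper value outside its range is refused whole. The fingers move at their own pace and stop on an object; FORCE is the grip in N (left out, the last holds). Time passes only in rows, so rows that do not move let the fingers close, or fill a call up. It gives the time, the measured TCP pose, the force and the opening at its end, in the units of the state.
- get_obs(): the state, without advancing time (a new reading comes with each control period).
- snapshot(name): name is "scene" or "side" or "wrist"; returns a dict with "color" (480x640x3 uint8, red, green, blue), "K" (3x3 intrinsics, pixels), "pose" (4x4, takes a point from camera to world coordinates). Camera axes: x right, y down, z forward; pixel columns grow to the right and rows downward; lengths in m; the calibration is good to about 2 mm. The wrist camera is an equidistant fisheye: a pixel r from the principal point sees the ray r / f radians off the axis. A picture is of the moment at which its call begins. There is no depth.
- finish_job(): hands the job in, once; it reports no verdict.
The state is a dict: "time_s": time; "qpos": joint angles; "qd": joint speeds; "joint_efforts": joint torques, N m; "ee_pos": TCP position; "tool_rot": TCP orientation; "wrist_force": force on the tool from outside, world axes, zero at the start; "moment": the same for the moment, N m; "finger_gap": opening from 0.0 (shut) to 1.0 (fully open).
Only numpy, scipy, OpenCV 4.12 (cv2) and the standard library are available. Lean on these libraries where they do the work, as an engineer would, in place of code of your own. Each camera call takes 0.05 s, during which the arm holds its last target.

TASK

The bench analyser's chamber is shut by a push-to-release latch. Press down on the thumb pad of its lid until the latch lets go, no harder than it needs, then get out of the way and let the lid swing fully open by itself, untouched. Then stand the smaller of the two sample jars upright in the round well of the chamber, setting it down rather than dropping it, let go, and leave everything else where it is.

Things in the scene. Friction and masses are not known exactly. Their poses are not given: they have to be found in the camera images.
- lid (a joint): Angle of the lid (rad): 0 latched shut, grows as it opens, its front edge rising about the hinge at the back; fully open at its stop, 1.9; slightly negative while pressed. Once unlatched and let go, it rises by a damped spring, front edge at 70 to 90 mm/s, fully open some 4 s later. From 0.35 rad on the robot must not touch it.
- lid_pad (a point): Top centre of the dark ribbed thumb pad (20 x 56 mm) on the lid's low front ledge, 75 mm above the worktop when shut, 160 mm ahead of the hinge line; 24 mm behind it the lid steps up 40 mm. To unlatch, push it down against a spring (3 to 4 N) by 3 to 14 mm: differs from unit to unit, unseen. Just past the release a firm bumper is felt: at 7 to 9 N, held 0.2 s, it has let go; above 13 N it breaks.
- well (a point): Centre of the floor of the round well (49 mm wide, 14 mm deep) in the metal deck under the lid; floor 36 mm, deck 50 mm above the worktop. x axis level, from the analyser's front to its back; z up. The hinge is 94 mm behind it, 18 mm above it. Fixed body 190 x 150 mm with a grey cover lid 176 x 140 x 70 mm; the open lid stands behind the hinge, up to 0.23 m above the worktop.
- jar_small_centre (a point): Centre, half-way up, of the smaller sample jar: 44 mm in diameter, 68 mm tall, upright, 0.13 to 0.25 kg, centre 34 mm above its underside. The round screw cap (41 mm, fixed) takes the top 16 mm. Grip it high, 15 to 25 mm above the centre, so that the fingertips stay above the deck when it stands in the well.
- jar_large_centre (a point): Centre, half-way up, of the larger sample jar (56 mm in diameter, 82 mm tall), a bystander that stays where it is. The two jars stand side by side right of the analyser, either one nearer to it.
- timer: Bench timer with sloping display, 62 x 76 x 52 mm, bystander left of the analyser; origin at the centre of its underside.
- mug: White mug, 92 mm in diameter with handle, 95 mm tall, bystander at the back left; origin at the centre of its underside.
Mind the look-alikes: they are no part of the job. What is shaped like the part that bears jar_small_centre but black or turquoise is not meant.

How it is judged:
On the way:
1. the lid has swung open by itself (value of joint lid above 1.75 rad), for 0.2 s.
At the end, for the whole second after the job is handed in: The lid stands open (over 1.75 rad); the smaller jar stands upright (within 0.08 rad) on the floor of the well, its centre within 6 mm of the well's axis and 30 to 38 mm above the well's floor; the larger jar, the timer and the mug are within 30 mm of where they stood (value of joint lid above 1.75 rad and horizontal distance between jar_small_centre and well below 0.006 m and z of jar_small_centre in the frame of well between 0.03 and 0.038 m and angle between jar_small_centre's own z axis and vertical below 0.08 rad and distance of each of jar_large_centre, timer, mug from where it was at the start of the episode below 0.03 m); the robot touches nothing.
It fails at once if the lid is pressed with more than 13 N (contact force between any of the fingers, the arm and lid above 13 N).
It fails at once if the robot touches the lid after it has risen past 0.35 rad (it must swing open unhindered) (value of joint lid above 0.35 rad and contact force between any of the fingers, the arm and lid above 0.5 N).
It fails at once if the jar is dropped into the well (over 0.5 m/s just above it) (horizontal distance between jar_small_centre and well below 0.02 m and z of jar_small_centre in the frame of well below 0.08 m and linear speed of jar_small above 0.5 m/s).
It fails at once if the larger jar, the timer or the mug is knocked away or over (distance of any of jar_large_centre, timer, mug from where it was at the start of the episode above 0.05 m or angle between jar_large_centre's own z axis and vertical above 0.5 rad).
It also fails if it takes over 64 s, if anything falls off the work surface, if the arm or the gripper's body presses on something with over 40 N, if the wrist force passes 120 N, or if a joint passes its speed limit or range.

## Working session

There is one attempt and no reset: what is moved stays moved. The work goes in short steps, Python scripts to look and compute and a shell command to move; the robot and the scene stay as the last step left them, time stands still between calls to the robot, and variables do not carry over. Pictures are saved under pics/ and viewed, and the job is handed in when it is done.

```bash
ls; mkdir -p pics; python3 - <<'E'
from plant import *
import cv2,numpy as np
np.set_printoptions(precision=4,suppress=True)
print(get_obs())
for n in ["scene","side","wrist"]:
    s=snapshot(n); cv2.imwrite(f"pics/{n}0.png",s["color"][:,:,::-1]); print(n,s["K"],s["pose"])
E
```

```text
pics
{'time_s': 0.0, 'qpos': array([-1.4985,  0.5284,  1.4339, -0.    ,  1.1814, -0.1785]), 'qd': array([ 0.0004, -0.0024, -0.0001,  0.0001,  0.0003,  0.0013]), 'joint_efforts': array([ -0.0016, -44.0044, -17.659 ,   0.0632,   0.0582,  -0.0002]), 'ee_pos': array([ 0.1551, -0.6051,  0.4038]), 'tool_rot': array([ 0.0885, -0.0884,  0.7023, -0.7008]), 'wrist_force': array([ 0.1825, -0.3973, -0.1348]), 'moment': array([-0.0162, -0.0065, -0.0133]), 'finger_gap': 0.9987440067958885}
scene [[583.9677   0.     323.4547]
 [  0.     583.9677 243.3724]
 [  0.       0.       1.    ]] [[-0.4772 -0.4128  0.7758 -0.6282]
 [-0.8786  0.2087 -0.4295  0.6822]
 [ 0.0154 -0.8866 -0.4623  0.7865]
 [ 0.      0.      0.      1.    ]]
side [[540.7436   0.     320.4294]
 [  0.     540.7436 245.9242]
 [  0.       0.       1.    ]] [[-0.8573 -0.3302  0.395   0.0765]
 [-0.5144  0.5209 -0.6812  0.8395]
 [ 0.0192 -0.7872 -0.6164  0.8331]
 [ 0.      0.      0.      1.    ]]
wrist [[371.6483   0.     322.4637]
 [  0.     371.6483 234.4941]
 [  0.       0.       1.    ]] [[ 0.2484 -0.9216 -0.2983  0.238 ]
 [-0.9687 -0.2363 -0.0765 -0.5849]
 [-0.      0.3079 -0.9514  0.3847]
 [ 0.      0.      0.      1.    ]]
```

View pics/scene0.png

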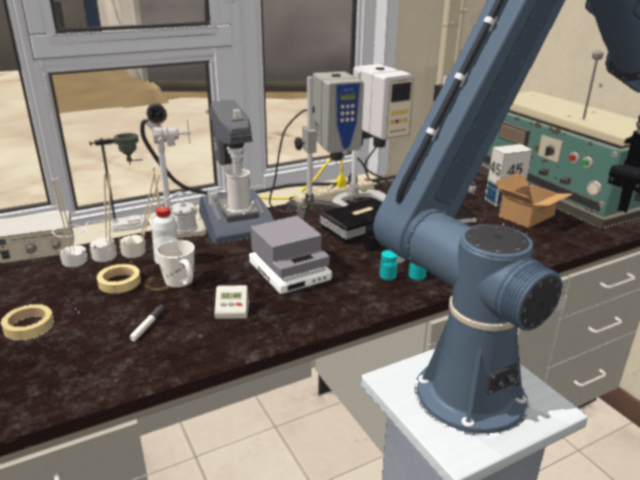

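View pics/side0.png

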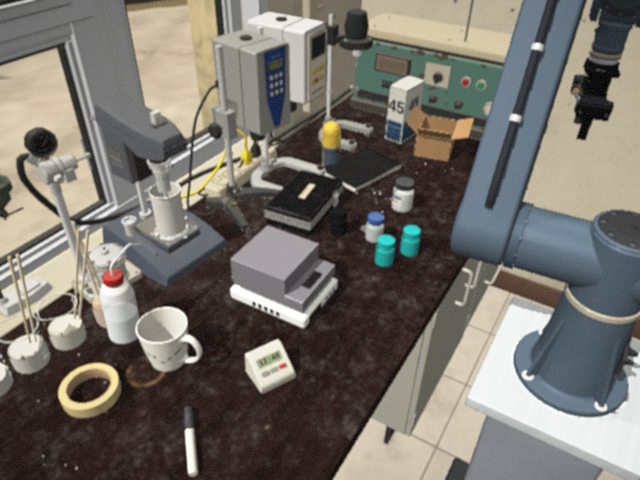

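View pics/wrist0.png

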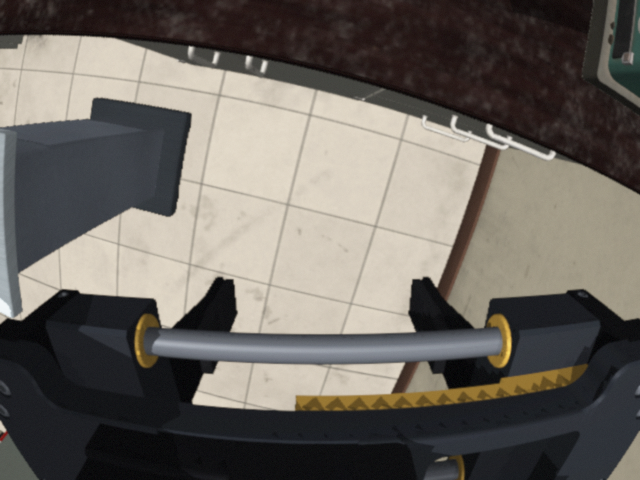

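The side view shows the analyser near (283,275) with its pad at about (318,270). The timer is at (270,365) and the mug at (165,338). Jar candidates are white with a blue cap (375,227), white with a dark cap (403,195), turquoise (385,250) and (411,240), and black (338,220). The white blue-capped jar looks like the small one, so I'll enlarge that area to check.

```bash
python3 - <<'E'
import cv2
a=cv2.imread("pics/side0.png")
cv2.imwrite("pics/side0c.png",cv2.resize(a[170:330,220:430],None,fx=3.75,fy=3.75,interpolation=cv2.INTER_CUBIC)[:600])
E
```

```text
(no output)
```

View pics/side0c.png

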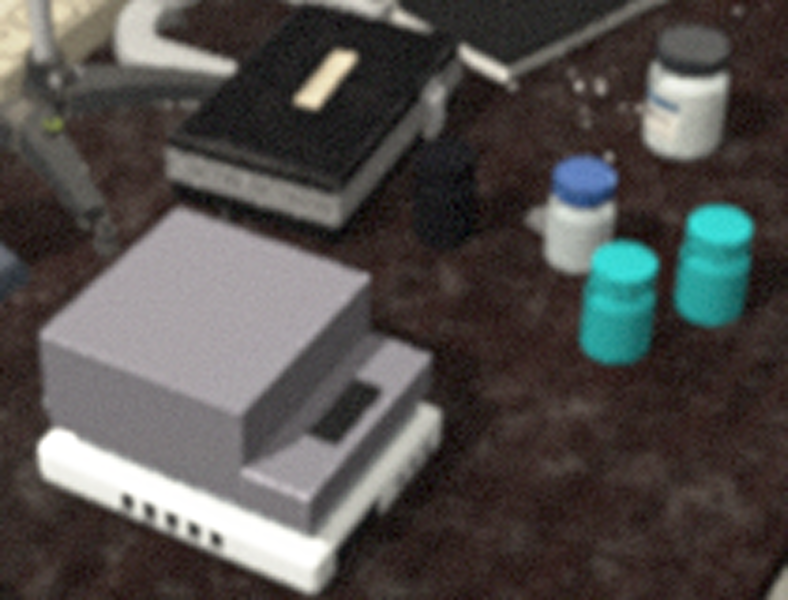

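```bash
cat > h.py <<'E'
import numpy as np
def ray(s,u,v,z):
    K=s["K"];P=s["pose"];d=P[:3,:3]@np.array([(u-K[0,2])/K[0,0],(v-K[1,2])/K[1,1],1]);o=P[:3,3]
    return o+d*(z-o[2])/d[2]
def rayf(s,u,v,z):
    K=s["K"];P=s["pose"];x,y=(u-K[0,2]),(v-K[1,2]);r=np.hypot(x,y);t=r/K[0,0]
    d=P[:3,:3]@np.array([np.sin(t)*x/r,np.sin(t)*y/r,np.cos(t)]);o=P[:3,3]
    return o+d*(z-o[2])/d[2]
def rot(q):
    from scipy.spatial.transform import Rotation as R
    return R.from_quat(q,scalar_first=True).as_matrix()
E
python3 - <<'E'
from plant import *
from h import *
np.set_printoptions(precision=4,suppress=True)
s=snapshot("side")
for n,u,v,z in [("pad",345,411,.075),("padnearL",310,432,.075),("padnr",335,442,.075),("padfl",353,382,.075),("padfr",379,390,.075),("ledgeL",310,500,.075),("ledgeR",432,355,.075),("topBR",180,210,.115),("topFR",370,275,.115),("topFL",243,415,.115),("topBL",42,335,.115),
 ("small",585,172,.068),("turq1",626,257,.068),("turq2",720,222,.068),("black",445,150,.068),("large",695,42,.082),("smallbot",578,268,0)]:
    print(n,ray(s,220+u/3.75-.4,170+v/3.75-.4,z))
s2=snapshot("scene")
for n,u,v,z in [("timer",232,300,.03),("mugtop",177,250,.095)]: print(n,ray(s2,u,v,z))
o=get_obs();print(rot(o["tool_rot"]))
a=s2["color"][200:320,210:430,::-1]
import cv2;cv2.imwrite("pics/scene0c.png",cv2.resize(a,None,fx=3.6,fy=3.6,interpolation=cv2.INTER_CUBIC))
E
```

```text
pad [0.5195 0.1091 0.075 ]
padnearL [0.5267 0.1344 0.075 ]
padnr [0.5106 0.134  0.075 ]
padfl [0.5287 0.0855 0.075 ]
padfr [0.5125 0.0835 0.075 ]
ledgeL [0.4977 0.1799 0.075 ]
ledgeR [0.5024 0.0405 0.075 ]
topBR [0.6756 0.0459 0.115 ]
topFR [0.546  0.0393 0.115 ]
topFL [0.5402 0.1792 0.115 ]
topBL [0.6716 0.1833 0.115 ]
small [ 0.5141 -0.1846  0.068 ]
turq1 [ 0.4509 -0.1147  0.068 ]
turq2 [ 0.4158 -0.1809  0.068 ]
black [ 0.6051 -0.1572  0.068 ]
large [ 0.5121 -0.3545  0.082 ]
smallbot [ 0.5064 -0.1708  0.    ]
timer [0.4853 0.309  0.03  ]
mugtop [0.6654 0.382  0.095 ]
[[-0.9687 -0.0001  0.2482]
 [-0.2482  0.001  -0.9687]
 [-0.0002 -1.     -0.001 ]]
```

View pics/scene0c.png

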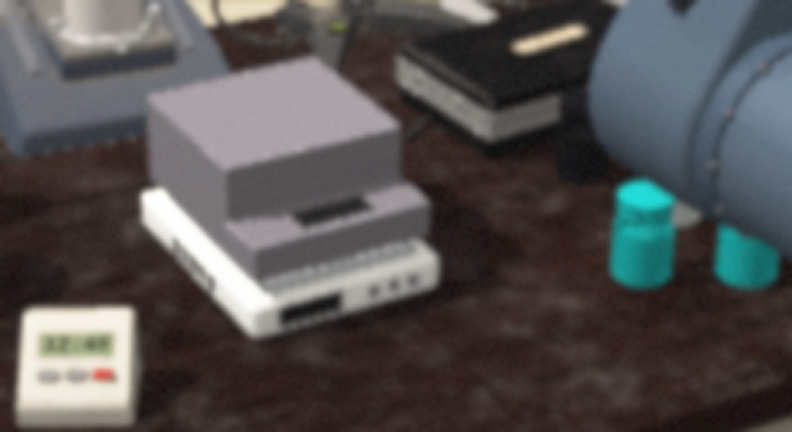

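Of the candidates, the white blue-capped jar at (375,227) fits jar_small: its cap is about 41 mm wide. The larger white jar is at (403,195). The turquoise and black ones are look-alikes. Points measured in world coordinates:

| Item | x (m) | y (m) | Note |
|---|---|---|---|
| Pad | 0.520 | 0.109 | analyser yaw about 2° |
| Small jar | 0.514 | -0.185 | |
| Large jar | 0.512 | -0.355 | |

The lid comes out 173 mm long, which agrees with the given 176 mm. I'll move towards the analyser and close the fingers on the way.

```bash
python3 -m crank '[{"xyz":[-0.033,0,-0.037],"angular":[0,0,0],"grip":1},{"xyz":[-0.033,0,-0.037],"angular":[0,0,0],"grip":1},{"xyz":[-0.033,0,-0.037],"angular":[0,0,0],"grip":1},{"xyz":[-0.033,0,-0.037],"angular":[0,0,0],"grip":1},{"xyz":[-0.033,0,-0.037],"angular":[0,0,0],"grip":1},{"xyz":[-0.033,0,-0.037],"angular":[0,0,0],"grip":1},{"xyz":[-0.033,0,-0.037],"angular":[0,0,0],"grip":1},{"xyz":[-0.033,0,-0.037],"angular":[0,0,0],"grip":1}]' 20
python3 - <<'E'
from plant import *
from h import *
import cv2
o=get_obs();print(o["ee_pos"],o["time_s"],rot(o["tool_rot"]).round(3))
s=snapshot("wrist");cv2.imwrite("pics/w1.png",s["color"][:,:,::-1])
E
```

```text
time_s: 1.05
ee_pos: [0.338, -0.2536, 0.402]
tool_rot: [-0.084, 0.083, -0.699, 0.705]
wrist_force: [1.1, -0.1, -0.8]
finger_gap: 0.998
[ 0.33795634 -0.25361052  0.40197705] 1.05 [[-0.972  0.002  0.235]
 [-0.235 -0.007 -0.972]
 [-0.    -1.     0.008]]
```

View pics/w1.png

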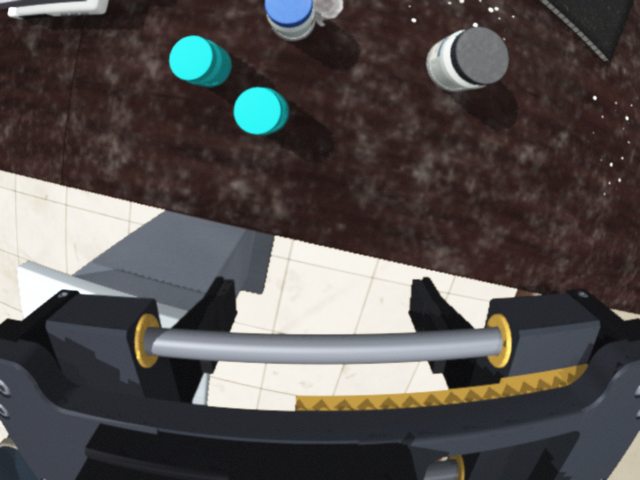

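The wrist view shows the blue cap at (289,8), the large jar's grey cap at (480,55), and the turquoise caps at (193,60) and (261,110). Continuing.

```bash
python3 - <<'E'
from plant import *
from h import *
s=snapshot("wrist")
for u,v,z in [(289,8,.068),(480,55,.082),(193,60,.068),(261,110,.068)]: print(rayf(s,u,v,z).round(4))
E
python3 -m crank '[{"xyz":[-0.033,0,-0.037],"angular":[0,0,0],"grip":0},{"xyz":[-0.033,0,-0.037],"angular":[0,0,0],"grip":0},{"xyz":[-0.033,0,-0.037],"angular":[0,0,0],"grip":0},{"xyz":[-0.033,0,-0.037],"angular":[0,0,0],"grip":0},{"xyz":[-0.033,0,-0.037],"angular":[0,0,0],"grip":0},{"xyz":[-0.033,0,-0.037],"angular":[0,0,0],"grip":0},{"xyz":[-0.015,0,-0.037],"angular":[0,6,0],"grip":0},{"xyz":[0,0,-0.037],"angular":[0,6,0],"grip":0}]'
python3 - <<'E'
from plant import *
from h import *
import cv2
o=get_obs();print(o["ee_pos"],o["time_s"],rot(o["tool_rot"]).round(3))
s=snapshot("wrist");cv2.imwrite("pics/w2.png",s["color"][:,:,::-1])
E
```

```text
[ 0.5099 -0.1774  0.068 ]
[ 0.5136 -0.3413  0.082 ]
[ 0.4502 -0.1064  0.068 ]
[ 0.4181 -0.1759  0.068 ]
time_s: 1.95
ee_pos: [0.4857, 0.0855, 0.4013]
tool_rot: [-0.011, 0.001, -0.702, 0.712]
wrist_force: [-0.6, 0.9, -1.0]
finger_gap: 0.355
[0.48568404 0.08550957 0.40132061] 1.95 [[-1.     0.015  0.017]
 [-0.017 -0.014 -1.   ]
 [-0.015 -1.     0.014]]
```

View pics/w2.png

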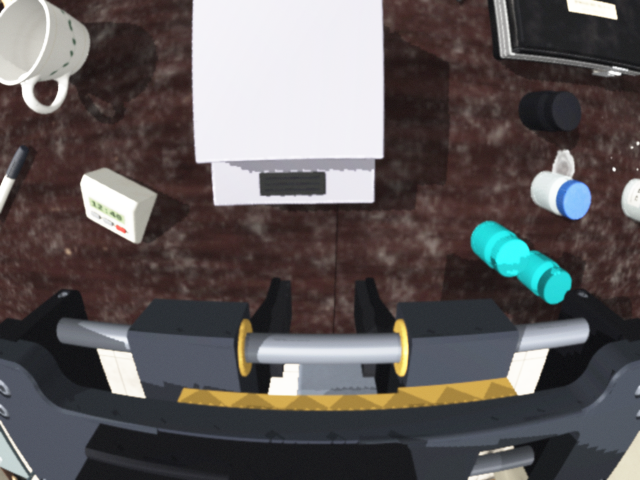

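The pad is at (293,183), the ledge front corners at (215,204) and (375,202), and the blue cap at (575,198). The arm may still have been settling, so I'll take a fresh picture.

```bash
python3 - <<'E'
from plant import *
from h import *
import cv2
o=get_obs();print(o["ee_pos"],o["time_s"],rot(o["tool_rot"]).round(3))
s=snapshot("wrist");cv2.imwrite("pics/w3.png",s["color"][:,:,::-1])
c=s["color"][140:230,180:400,::-1]
cv2.imwrite("pics/w3c.png",cv2.resize(c,None,fx=3.6,fy=3.6,interpolation=cv2.INTER_CUBIC))
g=cv2.cvtColor(s["color"],cv2.COLOR_RGB2GRAY);m=(g[165:200,240:345]<90).astype(np.uint8)
n,l,st,ce=cv2.connectedComponentsWithStats(m)
for i in range(1,n):
  if st[i,4]>200:
    u,v=ce[i]+[240,165];print(st[i],u,v,rayf(s,u,v,.075))
b=s["color"].astype(int);m=((b[:,:,2]-b[:,:,0]>60)&(b[:,:,2]-b[:,:,1]>40)).astype(np.uint8)
n,l,st,ce=cv2.connectedComponentsWithStats(m)
for i in range(1,n):
  if st[i,4]>100: print(st[i],ce[i],rayf(s,*ce[i],.068))
E
```

```text
[0.48376903 0.08954823 0.40113154] 2.0 [[-1.     0.013  0.016]
 [-0.016 -0.009 -1.   ]
 [-0.012 -1.     0.01 ]]
[  27    4   65   23 1395] 298.97491039426524 180.2293906810036 [0.52149806 0.10506066 0.075     ]
[ 561  178   35   40 1088] [578.22977941 196.89797794] [ 0.51605673 -0.17990373  0.068     ]
```

View pics/w3c.png

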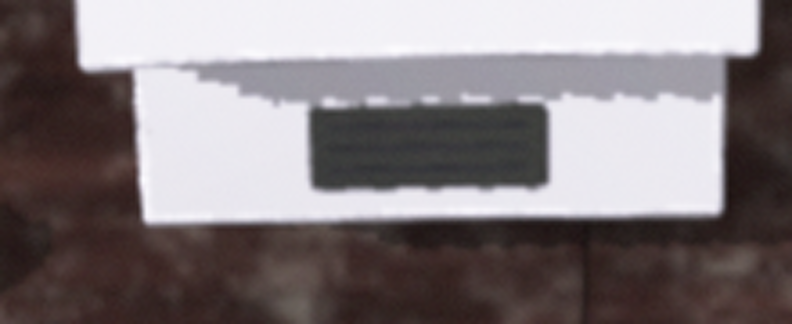

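```bash
python3 -m crank '[{"xyz":[-0.018,0,-0.009],"angular":[0,0,0],"grip":0},{"xyz":[-0.014,0,-0.008],"angular":[0,0,0],"grip":0},{"xyz":[0,0.03,0],"angular":[0,0,0],"grip":0},{"xyz":[0,0.03,0],"angular":[0,0,0],"grip":0},{"xyz":[0,0.02,0],"angular":[0,0,0],"grip":0},{"xyz":[0,0.01,0],"angular":[0,0,0],"grip":0},{"xyz":[0,0,0],"angular":[0,0,0],"grip":0},{"xyz":[0,0,0],"angular":[0,0,0],"grip":0}]'
cat > st.py <<'E'
from plant import *
from h import *
np.set_printoptions(precision=4,suppress=True)
o=get_obs();R=rot(o["tool_rot"]);print(o["time_s"],"tcp",o["ee_pos"],"tip",o["ee_pos"]+R[:,1]*.182,"grasp",o["ee_pos"]+R[:,1]*.164,"F",o["wrist_force"],"gap",o["finger_gap"]);print(R)
E
python3 st.py
```

```text
time_s: 2.85
ee_pos: [0.522, 0.0967, 0.3099]
tool_rot: [-0.017, 0.003, -0.701, 0.713]
wrist_force: [1.5, 0.3, 0.2]
finger_gap: 0.004
2.85 tcp [0.522  0.0967 0.3099] tip [0.5255 0.0937 0.1279] grasp [0.5252 0.094  0.1459] F [1.4569 0.3195 0.1985] gap 0.0037509509151695845
[[-0.9994  0.0196  0.0286]
 [-0.0289 -0.0165 -0.9994]
 [-0.0191 -0.9997  0.0171]]
```

```bash
python3 -m crank '[{"xyz":[0.004,0,-0.01],"angular":[-1.0,0,-1.1],"grip":0},{"xyz":[0,0.02,0],"angular":[0,0,0],"grip":0},{"xyz":[0,0.015,0],"angular":[0,0,0],"grip":0},{"xyz":[0,0,0],"angular":[0,0,0],"grip":0},{"xyz":[0,0,0],"angular":[0,0,0],"grip":0},{"xyz":[0,0,0],"angular":[0,0,0],"grip":0},{"xyz":[0,0,0],"angular":[0,0,0],"grip":0},{"xyz":[0,0,0],"angular":[0,0,0],"grip":0}]'
python3 st.py
python3 - <<'E'
from plant import *
import cv2
s=snapshot("side");cv2.imwrite("pics/s4.png",cv2.resize(s["color"][180:330,200:400,::-1],None,fx=4,fy=4))
E
```

```text
time_s: 3.65
ee_pos: [0.5194, 0.109, 0.2821]
tool_rot: [0.015, -0.006, 0.709, -0.705]
wrist_force: [-0.5, 0.0, 0.9]
finger_gap: 0.001
3.65 tcp [0.5194 0.109  0.2821] tip [0.5215 0.1098 0.1001] grasp [0.5213 0.1097 0.1181] F [-0.4506  0.0436  0.9103] gap 0.0007778228350718756
[[-0.9995  0.0115  0.0299]
 [-0.0299  0.0047 -0.9995]
 [-0.0117 -0.9999 -0.0043]]
```

View pics/s4.png

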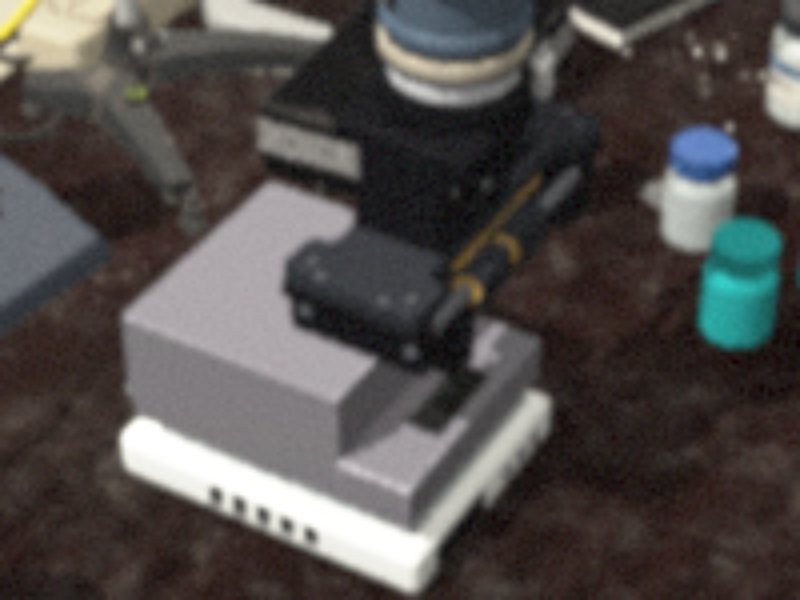

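The side view shows the closed fingers hovering over the pad at about (460,370) in the crop, clear of the step.

```bash
python3 -m crank '[{"xyz":[0.003,0.01,0.002],"angular":[0,0,-0.6],"grip":0},{"xyz":[0,0.007,0],"angular":[0,0,0],"grip":0},{"xyz":[0,0,0],"angular":[0,0,0],"grip":0},{"xyz":[0,0,0],"angular":[0,0,0],"grip":0},{"xyz":[0,0,0],"angular":[0,0,0],"grip":0},{"xyz":[0,0,0],"angular":[0,0,0],"grip":0},{"xyz":[0,0,0],"angular":[0,0,0],"grip":0},{"xyz":[0,0,0],"angular":[0,0,0],"grip":0}]'
python3 st.py
```

```text
time_s: 4.5
ee_pos: [0.5164, 0.1065, 0.2634]
tool_rot: [0.01, -0.01, 0.709, -0.705]
wrist_force: [0.4, -0.7, -0.9]
finger_gap: 0.008
4.5 tcp [0.5164 0.1065 0.2634] tip [0.5164 0.1073 0.0814] grasp [0.5164 0.1073 0.0994] F [ 0.3574 -0.7063 -0.8502] gap 0.008213586552395014
[[-0.9996 -0.0002  0.0294]
 [-0.0294  0.0044 -0.9996]
 [ 0.0001 -1.     -0.0044]]
```

```bash
python3 -m crank '[{"xyz":[-0.001,0.003,0],"angular":[0,0,0],"grip":0},{"xyz":[0,0.002,0],"angular":[0,0,0],"grip":0},{"xyz":[0,0.0015,0],"angular":[0,0,0],"grip":0},{"xyz":[0,0,0],"angular":[0,0,0],"grip":0},{"xyz":[0,0,0],"angular":[0,0,0],"grip":0},{"xyz":[0,0,0],"angular":[0,0,0],"grip":0},{"xyz":[0,0,0],"angular":[0,0,0],"grip":0},{"xyz":[0,0,0],"angular":[0,0,0],"grip":0}]'
python3 st.py | head -1
```

```text
time_s: 5.3
ee_pos: [0.5176, 0.1067, 0.2572]
tool_rot: [0.011, -0.01, 0.709, -0.706]
wrist_force: [-0.4, 0.1, 1.0]
finger_gap: 0.006
5.3 tcp [0.5176 0.1067 0.2572] tip [0.5178 0.1074 0.0752] grasp [0.5178 0.1073 0.0932] F [-0.3769  0.0695  0.9907] gap 0.0058950775530212645
```

```bash
python3 -m crank '[{"xyz":[0,0.001,0],"angular":[0,0,0],"grip":0},{"xyz":[0,0.001,0],"angular":[0,0,0],"grip":0},{"xyz":[0,0,0],"angular":[0,0,0],"grip":0},{"xyz":[0,0,0],"angular":[0,0,0],"grip":0},{"xyz":[0,0,0],"angular":[0,0,0],"grip":0},{"xyz":[0,0,0],"angular":[0,0,0],"grip":0},{"xyz":[0,0,0],"angular":[0,0,0],"grip":0},{"xyz":[0,0,0],"angular":[0,0,0],"grip":0}]'
python3 st.py | head -1
```

```text
time_s: 6.1
ee_pos: [0.5175, 0.1067, 0.2555]
tool_rot: [0.011, -0.01, 0.709, -0.706]
wrist_force: [-0.6, 0.6, 2.8]
finger_gap: 0.005
6.1 tcp [0.5175 0.1067 0.2555] tip [0.5176 0.1074 0.0735] grasp [0.5176 0.1074 0.0915] F [-0.585   0.6223  2.8302] gap 0.005148438193973687
```

In contact: about 3 N at tip height 73.5 mm.

```bash
python3 -m crank '[{"xyz":[0,0.001,0],"angular":[0,0,0],"grip":0},{"xyz":[0,0.001,0],"angular":[0,0,0],"grip":0},{"xyz":[0,0,0],"angular":[0,0,0],"grip":0},{"xyz":[0,0,0],"angular":[0,0,0],"grip":0},{"xyz":[0,0,0],"angular":[0,0,0],"grip":0},{"xyz":[0,0,0],"angular":[0,0,0],"grip":0},{"xyz":[0,0,0],"angular":[0,0,0],"grip":0},{"xyz":[0,0,0],"angular":[0,0,0],"grip":0}]'
python3 st.py | head -1
```

```text
time_s: 6.9
ee_pos: [0.5173, 0.1067, 0.2535]
tool_rot: [0.011, -0.01, 0.708, -0.706]
wrist_force: [-0.7, -0.2, 4.4]
finger_gap: 0.004
6.9 tcp [0.5173 0.1067 0.2535] tip [0.5174 0.1074 0.0715] grasp [0.5174 0.1073 0.0895] F [-0.7301 -0.2479  4.4066] gap 0.004441832269086313
```

```bash
python3 -m crank '[{"xyz":[0,0.001,0],"angular":[0,0,0],"grip":0},{"xyz":[0,0.0005,0],"angular":[0,0,0],"grip":0},{"xyz":[0,0,0],"angular":[0,0,0],"grip":0},{"xyz":[0,0,0],"angular":[0,0,0],"grip":0},{"xyz":[0,0,0],"angular":[0,0,0],"grip":0},{"xyz":[0,0,0],"angular":[0,0,0],"grip":0},{"xyz":[0,0,0],"angular":[0,0,0],"grip":0},{"xyz":[0,0,0],"angular":[0,0,0],"grip":0}]'
python3 st.py | head -1
```

```text
time_s: 7.7
ee_pos: [0.5172, 0.1067, 0.2514]
tool_rot: [0.01, -0.011, 0.709, -0.706]
wrist_force: [-1.0, -0.4, 2.4]
finger_gap: 0.006
7.7 tcp [0.5172 0.1067 0.2514] tip [0.5172 0.1074 0.0694] grasp [0.5172 0.1073 0.0874] F [-1.0407 -0.3533  2.3555] gap 0.006216177757476438
```

```bash
python3 -m crank '[{"xyz":[0,0.001,0],"angular":[0,0,0],"grip":0},{"xyz":[0,0.0005,0],"angular":[0,0,0],"grip":0},{"xyz":[0,0,0],"angular":[0,0,0],"grip":0},{"xyz":[0,0,0],"angular":[0,0,0],"grip":0},{"xyz":[0,0,0],"angular":[0,0,0],"grip":0},{"xyz":[0,0,0],"angular":[0,0,0],"grip":0},{"xyz":[0,0,0],"angular":[0,0,0],"grip":0},{"xyz":[0,0,0],"angular":[0,0,0],"grip":0}]'
python3 st.py | head -1
```

```text
time_s: 8.5
ee_pos: [0.5171, 0.1067, 0.2508]
tool_rot: [0.011, -0.011, 0.708, -0.706]
wrist_force: [-1.1, -0.1, 3.3]
finger_gap: 0.006
8.5 tcp [0.5171 0.1067 0.2508] tip [0.5171 0.1074 0.0688] grasp [0.5171 0.1073 0.0868] F [-1.1432 -0.1262  3.2991] gap 0.005874855633331881
```

```bash
python3 -m crank '[{"xyz":[0,0.001,0],"angular":[0,0,0],"grip":0},{"xyz":[0,0.0005,0],"angular":[0,0,0],"grip":0},{"xyz":[0,0,0],"angular":[0,0,0],"grip":0},{"xyz":[0,0,0],"angular":[0,0,0],"grip":0},{"xyz":[0,0,0],"angular":[0,0,0],"grip":0},{"xyz":[0,0,0],"angular":[0,0,0],"grip":0},{"xyz":[0,0,0],"angular":[0,0,0],"grip":0},{"xyz":[0,0,0],"angular":[0,0,0],"grip":0}]'
python3 st.py | head -1
```

```text
time_s: 9.3
ee_pos: [0.517, 0.1067, 0.2507]
tool_rot: [0.011, -0.01, 0.708, -0.706]
wrist_force: [-1.0, -0.6, 4.8]
finger_gap: 0.008
9.3 tcp [0.517  0.1067 0.2507] tip [0.5171 0.1074 0.0687] grasp [0.5171 0.1074 0.0867] F [-0.9726 -0.5771  4.7581] gap 0.007543804062256974
```

```bash
python3 -m crank '[{"xyz":[0,0,0],"angular":[0,0,0],"grip":0},{"xyz":[0,0,0],"angular":[0,0,0],"grip":0},{"xyz":[0,0,0],"angular":[0,0,0],"grip":0},{"xyz":[0,0,0],"angular":[0,0,0],"grip":0},{"xyz":[0,0,0],"angular":[0,0,0],"grip":0},{"xyz":[0,0,0],"angular":[0,0,0],"grip":0},{"xyz":[0,0.0005,0],"angular":[0,0,0],"grip":0},{"xyz":[0,0.0005,0],"angular":[0,0,0],"grip":0}]'
python3 st.py | head -1
```

```text
time_s: 10.1
ee_pos: [0.517, 0.1067, 0.2501]
tool_rot: [0.011, -0.01, 0.708, -0.706]
wrist_force: [-2.5, -0.2, 8.3]
finger_gap: 0.003
10.1 tcp [0.517  0.1067 0.2501] tip [0.5171 0.1074 0.0681] grasp [0.5171 0.1073 0.0861] F [-2.5227 -0.1962  8.3127] gap 0.003106808564085089
```

A reading of 8.3 N at 7 mm depth means the bumper is reached. I'll hold that for 0.3 s, then get out fast.

```bash
python3 -m crank '[{"xyz":[0,0.0002,0],"angular":[0,0,0],"grip":0},{"xyz":[0,0.0002,0],"angular":[0,0,0],"grip":0},{"xyz":[0,0.0002,0],"angular":[0,0,0],"grip":0},{"xyz":[0,-0.045,0],"angular":[0,0,0],"grip":0},{"xyz":[0.02,-0.045,0],"angular":[0,0,0],"grip":0},{"xyz":[0.025,-0.04,0],"angular":[0,0,0],"grip":0},{"xyz":[0.025,-0.04,0],"angular":[0,0,0],"grip":0},{"xyz":[0.025,-0.02,0],"angular":[0,0,0],"grip":1}]'
python3 st.py 
python3 - <<'E'
from plant import *
import cv2
s=snapshot("side");cv2.imwrite("pics/s5.png",s["color"][:,:,::-1])
E
```

```text
time_s: 10.9
ee_pos: [0.4242, 0.1025, 0.4401]
tool_rot: [0.008, -0.012, 0.709, -0.705]
wrist_force: [0.9, 0.3, 0.2]
finger_gap: 0.042
10.9 tcp [0.4242 0.1025 0.4401] tip [0.4233 0.1033 0.2581] grasp [0.4234 0.1032 0.2761] F [0.8741 0.2607 0.2343] gap 0.04235096503471086
[[-0.9996 -0.0054  0.0287]
 [-0.0287  0.0044 -0.9996]
 [ 0.0053 -1.     -0.0046]]
```

View pics/s5.png

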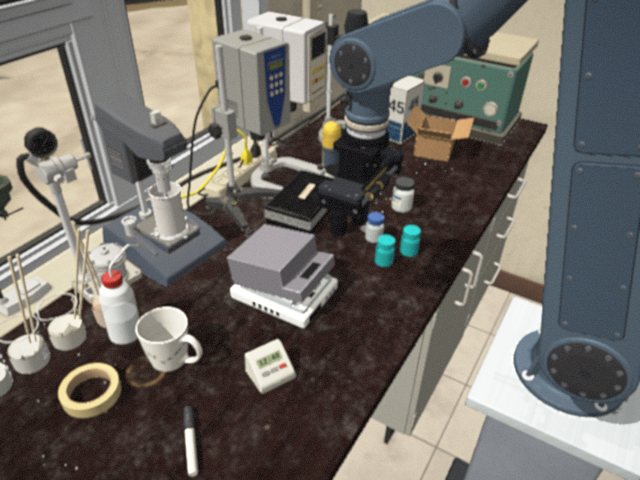

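The lid is rising untouched, with its edge now at (320,255), and the arm is well clear. While it opens I'll flip the wrist half a turn, so the camera faces the robot and stays away from the open lid.

```bash
python3 -m crank '[{"xyz":[0,0,0.04],"angular":[0,0,0],"grip":1},{"xyz":[0,0,0.04],"angular":[0,0,0],"grip":1},{"xyz":[0,0,0.04],"angular":[0,0,0],"grip":1},{"xyz":[0,0,0.04],"angular":[0,0,0],"grip":1},{"xyz":[0,0,0],"angular":[0,-8.5,0],"grip":1},{"xyz":[0,0,0],"angular":[0,-8.5,0],"grip":1},{"xyz":[0,0,0],"angular":[0,-8.5,0],"grip":1},{"xyz":[0,0,0],"angular":[0,-8.5,0],"grip":1}]'
python3 -m crank '[{"xyz":[0,0,0],"angular":[0,-8.5,0],"grip":1},{"xyz":[0,0,0],"angular":[0,-8.5,0],"grip":1},{"xyz":[0,0,0],"angular":[0,-8.5,0],"grip":1},{"xyz":[0,0,0],"angular":[0,-8.5,0],"grip":1},{"xyz":[0,0,0],"angular":[0,-8.5,0],"grip":1},{"xyz":[0,0,0],"angular":[0,-8.5,0],"grip":1},{"xyz":[0,0,0],"angular":[0,-8.5,0],"grip":1},{"xyz":[0,0,0],"angular":[0,-8.5,0],"grip":1}]'
python3 -m crank '[{"xyz":[0,0,0],"angular":[0,-8.5,0],"grip":1},{"xyz":[0,0,0],"angular":[0,-8.5,0],"grip":1},{"xyz":[0,0,0],"angular":[0,-8.5,0],"grip":1},{"xyz":[0,0,0],"angular":[0,-8.5,0],"grip":1},{"xyz":[0,0,0],"angular":[0,-8.5,0],"grip":1},{"xyz":[0,0,0],"angular":[0,-8.5,0],"grip":1},{"xyz":[0,0,0],"angular":[0,-8.5,0],"grip":1},{"xyz":[0,0,0],"angular":[0,0,0],"grip":1}]'
python3 st.py
python3 - <<'E'
from plant import *
import cv2
for n in("side","wrist"):
  s=snapshot(n);cv2.imwrite(f"pics/{n}6.png",s["color"][:,:,::-1])
E
```

```text
time_s: 11.75
ee_pos: [0.4271, -0.0641, 0.4387]
tool_rot: [0.224, -0.223, 0.672, -0.67]
wrist_force: [0.1, 0.4, -0.4]
finger_gap: 0.788
time_s: 12.55
ee_pos: [0.4296, -0.0656, 0.4319]
tool_rot: [0.565, -0.562, 0.429, -0.426]
wrist_force: [-0.9, -0.7, 0.1]
finger_gap: 1.001
time_s: 13.35
ee_pos: [0.4321, -0.0667, 0.4252]
tool_rot: [0.704, -0.699, 0.09, -0.086]
wrist_force: [0.4, 0.2, 0.2]
finger_gap: 0.999
13.35 tcp [ 0.4321 -0.0667  0.4252] tip [ 0.4312 -0.0652  0.2433] grasp [ 0.4313 -0.0653  0.2613] F [0.3781 0.1673 0.156 ] gap 0.9985466131303212
[[ 0.9693 -0.0047  0.2458]
 [-0.2458  0.008   0.9693]
 [-0.0065 -1.      0.0066]]
```

View pics/side6.png

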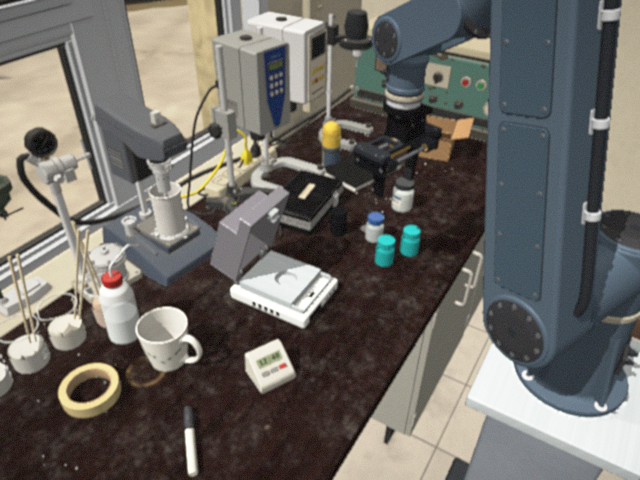

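View pics/wrist6.png

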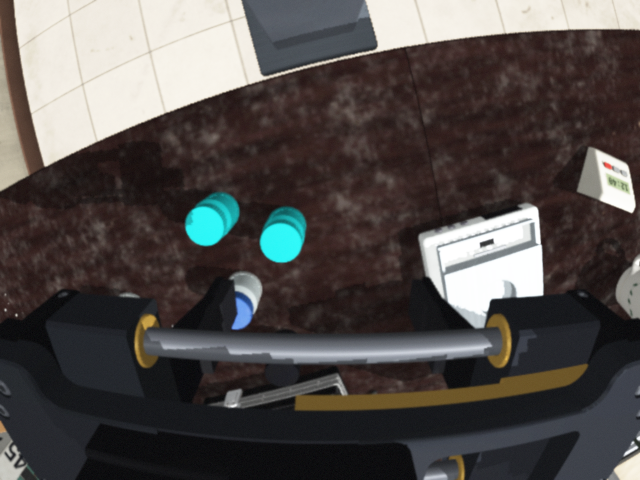

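The lid is almost fully open, and its chamber shows the round well at about (495,290) in the wrist image. The blue cap is at (240,310) and the turquoise caps at (207,225) and (283,240). Moving over the small jar.

```bash
python3 -m crank '[{"xyz":[0,0,0],"angular":[0,-7,0],"grip":1},{"xyz":[0,0,0],"angular":[0,-7,0],"grip":1},{"xyz":[0.016,0,-0.039],"angular":[0,0,0],"grip":1},{"xyz":[0.016,0.01,-0.039],"angular":[0,0,0],"grip":1},{"xyz":[0.016,0.01,-0.03],"angular":[0,0,0],"grip":1},{"xyz":[0,0.01,0],"angular":[0,0,0],"grip":1},{"xyz":[0,0,0],"angular":[0,0,0],"grip":1},{"xyz":[0,0,0],"angular":[0,0,0],"grip":1}]'
python3 st.py
cat > blue.py <<'E'
from plant import *
from h import *
import cv2,sys
for n in sys.argv[2:]:
  s=snapshot(n);cv2.imwrite(f"pics/{n}{sys.argv[1]}.png",s["color"][:,:,::-1])
  b=s["color"].astype(int);m=((b[:,:,2]-b[:,:,0]>60)&(b[:,:,2]-b[:,:,1]>40)).astype(np.uint8)
  k,l,st,ce=cv2.connectedComponentsWithStats(m)
  for i in range(1,k):
    if st[i,4]>60: print(n,st[i],ce[i],(rayf if n=="wrist" else ray)(s,*ce[i],.064).round(4))
E
python3 blue.py 7 wrist side
```

```text
time_s: 14.25
ee_pos: [0.4809, -0.1774, 0.391]
tool_rot: [0.71, -0.704, 0.007, -0.004]
wrist_force: [-0.3, -0.1, 0.1]
finger_gap: 0.999
14.25 tcp [ 0.4809 -0.1774  0.391 ] tip [ 0.48   -0.1757  0.209 ] grasp [ 0.4801 -0.1759  0.227 ] F [-0.3479 -0.0788  0.0662] gap 0.9992147939591925
[[ 0.9999 -0.0047  0.0147]
 [-0.0146  0.0094  0.9998]
 [-0.0048 -0.9999  0.0094]]
wrist [ 290  234   46   46 1637] [312.51924252 256.72999389] [ 0.5145 -0.1852  0.064 ]
side [368 212  16  13 156] [375.1025641  217.76923077] [ 0.513  -0.1803  0.064 ]
```

View pics/wrist7.png

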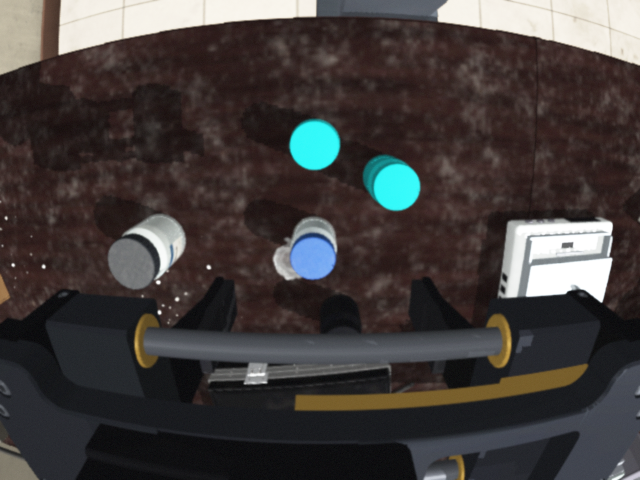

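The blue cap is at (312,257). The taller grey-capped jar is at (135,260), and the two turquoise caps are at (315,145) and (393,185). Solved positions agree across views at about (0.513, -0.184), so this is the small jar. Descending.

```bash
python3 -m crank '[{"xyz":[0.016,0,-0.004],"angular":[-0.5,0,-0.3],"grip":1},{"xyz":[0.016,0,-0.003],"angular":[0,0,0],"grip":1},{"xyz":[0,0.03,0],"angular":[0,0,0],"grip":1},{"xyz":[0,0.03,0],"angular":[0,0,0],"grip":1},{"xyz":[0,0.03,0],"angular":[0,0,0],"grip":1},{"xyz":[0,0.01,0],"angular":[0,0,0],"grip":1},{"xyz":[0,0,0],"angular":[0,0,0],"grip":1},{"xyz":[0,0,0],"angular":[0,0,0],"grip":1}]'
python3 st.py
python3 blue.py 8 wrist side
```

```text
time_s: 15.15
ee_pos: [0.514, -0.1779, 0.2958]
tool_rot: [-0.705, 0.709, 0.001, 0.006]
wrist_force: [0.3, 0.5, 0.7]
finger_gap: 0.997
15.15 tcp [ 0.514  -0.1779  0.2958] tip [ 0.5158 -0.1788  0.1139] grasp [ 0.5156 -0.1787  0.1319] F [0.3034 0.5123 0.7313] gap 0.9971682274084293
[[ 0.9999  0.0103  0.0077]
 [-0.0077 -0.0047  1.    ]
 [ 0.0103 -0.9999 -0.0046]]
wrist [ 282  223   67   66 3470] [315.00605187 255.85792507] [ 0.5141 -0.1849  0.064 ]
side [368 212  12  13 105] [373.02857143 217.40952381] [ 0.5181 -0.1789  0.064 ]
```

View pics/wrist8.png

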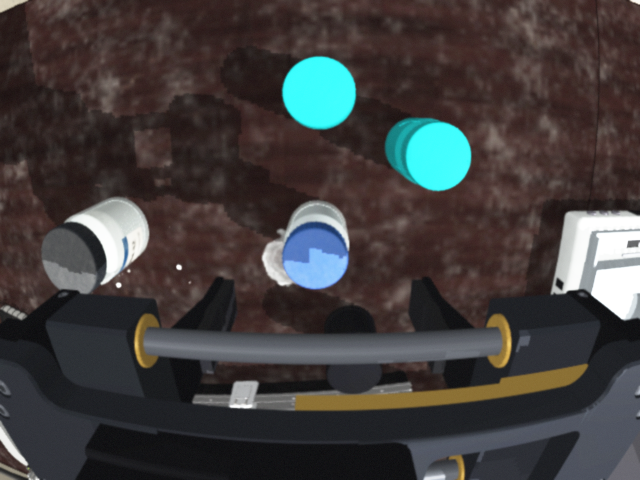

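```bash
python3 -m crank '[{"xyz":[-0.001,0,-0.006],"angular":[0.2,0,0.6],"grip":1},{"xyz":[0,0.02,0],"angular":[0,0,0],"grip":1},{"xyz":[0,0.02,0],"angular":[0,0,0],"grip":1},{"xyz":[0,0.018,0],"angular":[0,0,0],"grip":1},{"xyz":[0,0.01,0],"angular":[0,0,0],"grip":1},{"xyz":[0,0.005,0],"angular":[0,0,0],"grip":1},{"xyz":[0,0,0],"angular":[0,0,0],"grip":1},{"xyz":[0,0,0],"angular":[0,0,0],"grip":1}]'
python3 st.py
python3 blue.py 9 wrist side
```

```text
time_s: 16.05
ee_pos: [0.5167, -0.1893, 0.2293]
tool_rot: [-0.703, 0.711, 0.002, 0.008]
wrist_force: [0.1, 0.4, 0.8]
finger_gap: 1.0
16.05 tcp [ 0.5167 -0.1893  0.2293] tip [ 0.5195 -0.1915  0.0473] grasp [ 0.5192 -0.1913  0.0653] F [0.1178 0.4201 0.8385] gap 1.0001275738917623
[[ 0.9998  0.0152  0.0088]
 [-0.0086 -0.012   0.9999]
 [ 0.0153 -0.9998 -0.0119]]
wrist [ 295  257   90   77 5819] [338.89053102 297.92661969] [ 0.5113 -0.1852  0.064 ]
```

View pics/wrist9.png

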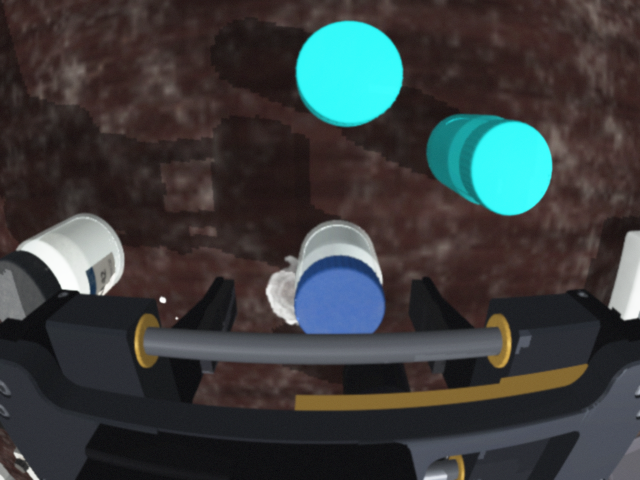

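View pics/side9.png

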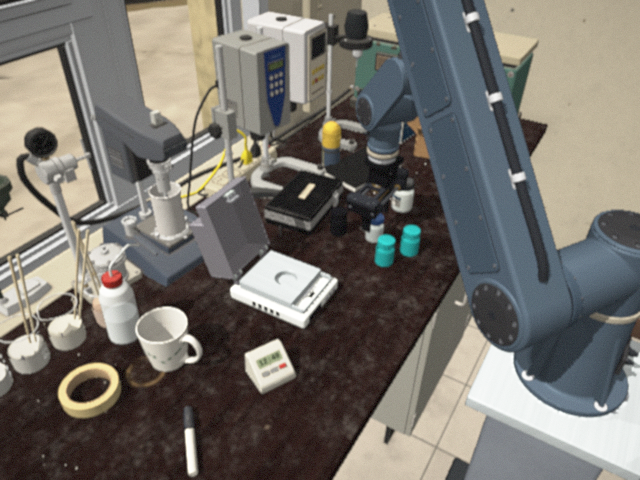

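The lid stands fully open. The blue cap at (340,298) is between the fingers, slightly off centre, and the tool has drifted about 1° in tilt. Correcting both before closing.

```bash
python3 -m crank '[{"xyz":[-0.004,0.005,0.005],"angular":[0,0,0],"grip":1},{"xyz":[0,0.004,0],"angular":[0.7,0,0.9],"grip":1},{"xyz":[0,0,0],"angular":[0,0,0],"grip":1},{"xyz":[0,0,0],"angular":[0,0,0],"grip":1},{"xyz":[0,0,0],"angular":[0,0,0],"grip":1},{"xyz":[0,0,0],"angular":[0,0,0],"grip":1},{"xyz":[0,0,0],"angular":[0,0,0],"grip":1},{"xyz":[0,0,0],"angular":[0,0,0],"grip":1}]'
python3 st.py
python3 blue.py 10 wrist
```

```text
time_s: 16.95
ee_pos: [0.5129, -0.1838, 0.2209]
tool_rot: [0.707, -0.707, 0.003, -0.003]
wrist_force: [0.5, 0.1, -0.3]
finger_gap: 0.999
16.95 tcp [ 0.5129 -0.1838  0.2209] tip [ 0.513  -0.1838  0.0389] grasp [ 0.513  -0.1838  0.0569] F [ 0.4583  0.0782 -0.3443] gap 0.9993449918428443
[[ 1.      0.0005  0.0081]
 [-0.0081  0.      1.    ]
 [ 0.0005 -1.      0.    ]]
wrist [ 276  277   93   57 4275] [321.85239766 308.77122807] [ 0.5059 -0.1851  0.064 ]
wrist [306 364  32   5 109] [321.11009174 365.34862385] [ 0.5362 -0.1857  0.064 ]
```

```bash
python3 -m crank '[{"xyz":[0,0.002,-0.001],"angular":[0,0,0],"grip":1},{"xyz":[0,0,0],"angular":[0,0,0],"grip":0.3},{"xyz":[0,0,0],"angular":[0,0,0],"grip":0.3},{"xyz":[0,0,0],"angular":[0,0,0],"grip":0.3},{"xyz":[0,0,0],"angular":[0,0,0],"grip":0.3},{"xyz":[0,0,0],"angular":[0,0,0],"grip":0.3},{"xyz":[0,0,0],"angular":[0,0,0],"grip":0.3},{"xyz":[0,0,0],"angular":[0,0,0],"grip":0.3}]' 20
python3 st.py
python3 blue.py 11 wrist side
```

```text
time_s: 17.8
ee_pos: [0.5129, -0.1848, 0.2188]
tool_rot: [0.707, -0.707, 0.003, -0.003]
wrist_force: [0.2, 2.0, 0.7]
finger_gap: 0.482
17.8 tcp [ 0.5129 -0.1848  0.2188] tip [ 0.5129 -0.1847  0.0368] grasp [ 0.5129 -0.1847  0.0548] F [0.1756 1.9691 0.7191] gap 0.4816224957583281
[[ 1.      0.0003  0.0083]
 [-0.0083  0.0004  1.    ]
 [ 0.0003 -1.      0.0004]]
wrist [ 274  280   94   54 4055] [320.10406905 310.17928483] [ 0.5052 -0.1868  0.064 ]
wrist [297 364  49   8 276] [321.22826087 366.5942029 ] [ 0.5352 -0.1866  0.064 ]
```

View pics/wrist11.png

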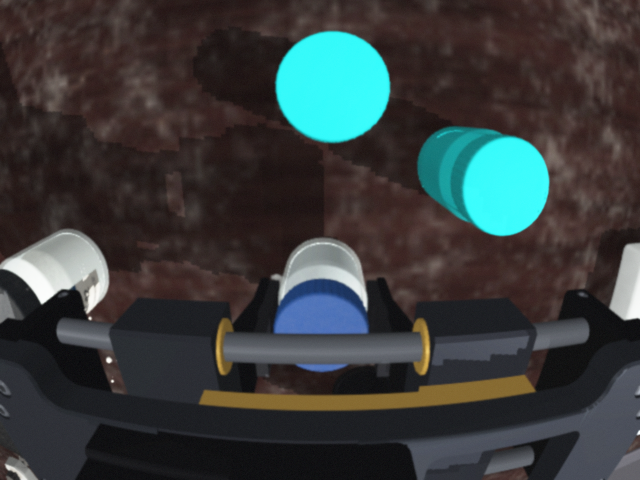

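```bash
python3 - <<'E'
from plant import *
from h import *
s=snapshot("wrist")
print(s["pose"].round(3))
for n,v,z,o in [("capfar",371,.068,-.0205),("cap near lower",279,.052,.0205),("base near",240,0,.022)]:
  p=rayf(s,321,v,z);print(n,p,"->x",p[0]+o)
p=rayf(s,274,325,.066);q=rayf(s,367,325,.066);print(p,q,(p+q)/2)
E
```

```text
[[ 0.008  0.952  0.306  0.429]
 [ 1.    -0.007 -0.004 -0.185]
 [-0.002  0.306 -0.952  0.2  ]
 [ 0.     0.     0.     1.   ]]
capfar [ 0.53458261 -0.18668096  0.068     ] ->x 0.5140826125992446
cap near lower [ 0.49638917 -0.1863905   0.052     ] ->x 0.5168891687065366
base near [ 0.49600223 -0.18667661  0.        ] ->x 0.518002225007994
[ 0.51141182 -0.20626147  0.066     ] [ 0.5116421  -0.16711855  0.066     ] [ 0.51152696 -0.18669001  0.066     ]
```

The gap is 42 mm and the jar sits between the fingers, about 1-4 mm behind the pad centre. Lifting.

```bash
python3 -m crank '[{"xyz":[0,-0.01,0],"angular":[0,0,0],"grip":0.3},{"xyz":[0,-0.02,0],"angular":[0,0,0],"grip":0.3},{"xyz":[0,-0.03,0],"angular":[0,0,0],"grip":0.3},{"xyz":[0,-0.03,0],"angular":[0,0,0],"grip":0.3},{"xyz":[0,-0.03,0],"angular":[0,0,0],"grip":0.3},{"xyz":[0,-0.03,0],"angular":[0,0,0],"grip":0.3},{"xyz":[0,0,0],"angular":[0,0,0],"grip":0.3},{"xyz":[0,0,0],"angular":[0,0,0],"grip":0.3}]' 25
python3 st.py
python3 blue.py 12 wrist side
```

```text
time_s: 18.75
ee_pos: [0.5118, -0.185, 0.376]
tool_rot: [-0.707, 0.707, -0.003, 0.002]
wrist_force: [-1.1, 0.0, -1.9]
finger_gap: 0.478
18.75 tcp [ 0.5118 -0.185   0.376 ] tip [ 0.5114 -0.185   0.194 ] grasp [ 0.5115 -0.185   0.212 ] F [-1.112   0.0272 -1.8933] gap 0.47773233274789123
[[ 1.     -0.0022  0.0077]
 [-0.0077 -0.0003  1.    ]
 [-0.0022 -1.     -0.0003]]
wrist [ 274  280   94   54 3858] [318.98911353 310.9530845 ] [ 0.5931 -0.1903  0.064 ]
wrist [297 364  49   8 253] [320.56916996 366.90118577] [ 0.6572 -0.1895  0.064 ]
```

View pics/wrist12.png

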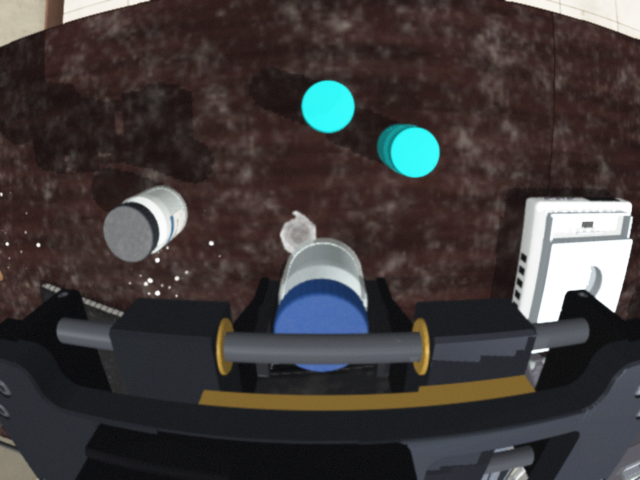

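View pics/side12.png

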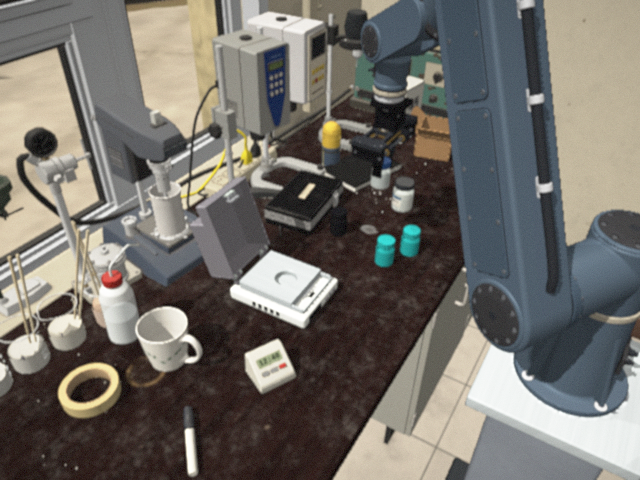

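The small jar is held upright, its old spot now bare at (298,232) in the wrist view. Everything else is in place and the lid is open. I'll move beside the chamber to measure the well.

```bash
python3 -m crank '[{"xyz":[0.008,0,0.02],"angular":[0,0,0],"grip":0.3},{"xyz":[0.015,0,0.04],"angular":[0,0,0],"grip":0.3},{"xyz":[0.015,0,0.04],"angular":[0,0,0],"grip":0.3},{"xyz":[0.015,0,0.04],"angular":[0,0,0],"grip":0.3},{"xyz":[0.012,0,0.03],"angular":[0,0,0],"grip":0.3},{"xyz":[0.006,0,0.015],"angular":[0,0,0],"grip":0.3},{"xyz":[0,0,0],"angular":[0,0,0],"grip":0.3},{"xyz":[0,0,0],"angular":[0,0,0],"grip":0.3}]'
python3 st.py
python3 blue.py 13 wrist side scene
python3 - <<'E'
import cv2
a=cv2.imread("pics/side13.png")[235:335,220:350];cv2.imwrite("pics/side13c.png",cv2.resize(a,None,fx=6,fy=6,interpolation=cv2.INTER_CUBIC))
E
```

```text
time_s: 19.65
ee_pos: [0.5847, 0.0049, 0.3611]
tool_rot: [0.709, -0.705, 0.014, 0.006]
wrist_force: [-0.2, 0.0, -1.9]
finger_gap: 0.481
19.65 tcp [0.5847 0.0049 0.3611] tip [0.5797 0.006  0.1791] grasp [0.5802 0.0059 0.1971] F [-0.1613  0.0063 -1.9491] gap 0.48053709412546947
[[ 0.9996 -0.0273  0.0113]
 [-0.0112  0.0057  0.9999]
 [-0.0273 -0.9996  0.0054]]
wrist [ 275  293   91   40 2867] [319.59190792 315.57411929] [0.6535 0.0018 0.064 ]
wrist [300 365  39   6 161] [320.13043478 366.91304348] [0.7083 0.0015 0.064 ]
```

View pics/wrist13.png

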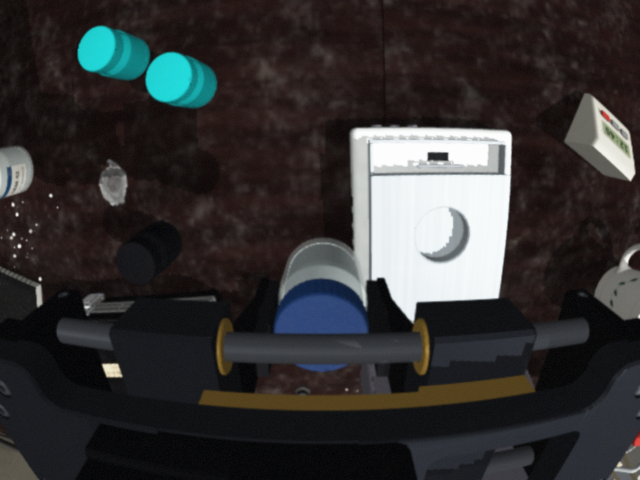

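View pics/side13c.png

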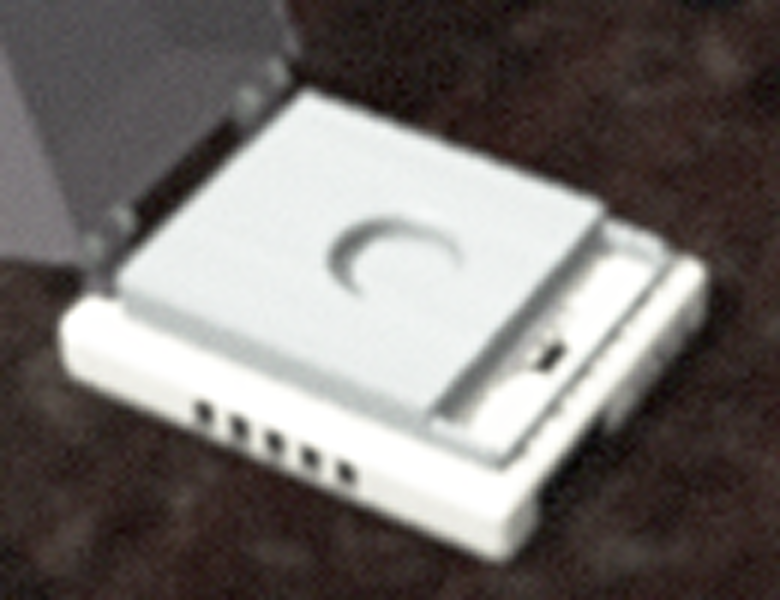

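The wrist view shows the well rim as a circle centred at about (442,235). In the side view it is at about (285,278). I'll enlarge the wrist image to fix the rim.

```bash
python3 - <<'E'
from plant import *
from h import *
import cv2
s=snapshot("wrist");cv2.imwrite("pics/wrist14.png",s["color"][:,:,::-1])
a=s["color"][190:280,390:500,::-1];cv2.imwrite("pics/w14c.png",cv2.resize(a,None,fx=6,fy=6,interpolation=cv2.INTER_CUBIC))
print(rayf(s,441.5,234.5,.05),get_obs()["ee_pos"])
s2=snapshot("side");print(ray(s2,285.4,278.1,.05))
E
```

```text
[0.58778338 0.10594297 0.05      ] [0.58479558 0.0036475  0.36223646]
[0.5842766  0.11240037 0.05      ]
```

View pics/w14c.png

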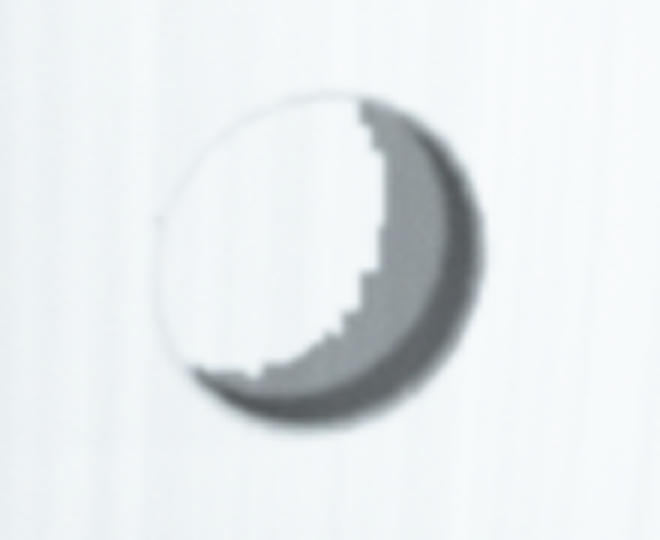

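Rim centre is at (442.8,233.1). The wrist view gives the well y as 0.107 and the side view gives 0.112. On the gripped jar the wrist camera reads about 2 mm too low in y at close range, a roughly 0.8° bias, so y ≈ 0.111 fits both. I'll hover over the well and check the jar base against the rim.

```bash
python3 -m crank '[{"xyz":[-0.001,0,0.02],"angular":[-0.3,0,-1.5],"grip":0.3},{"xyz":[-0.001,0,0.03],"angular":[0,0,0],"grip":0.3},{"xyz":[0,0,0.03],"angular":[0,0,0],"grip":0.3},{"xyz":[0,0,0.018],"angular":[0,0,0],"grip":0.3},{"xyz":[0,0,0.008],"angular":[0,0,0],"grip":0.3},{"xyz":[0,0,0],"angular":[0,0,0],"grip":0.3},{"xyz":[0,0,0],"angular":[0,0,0],"grip":0.3},{"xyz":[0,0,0],"angular":[0,0,0],"grip":0.3}]'
python3 st.py
```

```text
time_s: 20.7
ee_pos: [0.5853, 0.1044, 0.3641]
tool_rot: [-0.706, 0.708, -0.007, 0.011]
wrist_force: [-0.4, -0.7, -2.1]
finger_gap: 0.479
20.7 tcp [0.5853 0.1044 0.3641] tip [0.5864 0.1039 0.1821] grasp [0.5863 0.1039 0.2001] F [-0.3892 -0.736  -2.1381] gap 0.47881601869519885
[[ 0.9996  0.0059  0.0264]
 [-0.0264 -0.0029  0.9996]
 [ 0.006  -1.     -0.0027]]
```

```bash
python3 -m crank '[{"xyz":[-0.001,0.01,0.004],"angular":[0,0,0],"grip":0.3},{"xyz":[0,0.015,0.003],"angular":[0,0,0],"grip":0.3},{"xyz":[0,0.015,0],"angular":[0,0,0],"grip":0.3},{"xyz":[0,0.012,0],"angular":[0,0,0],"grip":0.3},{"xyz":[0,0.006,0],"angular":[0,0,0],"grip":0.3},{"xyz":[0,0,0],"angular":[0,0,0],"grip":0.3},{"xyz":[0,0,0],"angular":[0,0,0],"grip":0.3},{"xyz":[0,0,0],"angular":[0,0,0],"grip":0.3}]'
python3 st.py;python3 blue.py 15 wrist side
python3 - <<'E'
import cv2
a=cv2.imread("pics/side15.png")[185:335,220:350];cv2.imwrite("pics/side15c.png",cv2.resize(a,None,fx=4,fy=4,interpolation=cv2.INTER_CUBIC))
E
```

```text
time_s: 21.5
ee_pos: [0.5854, 0.1079, 0.3019]
tool_rot: [-0.706, 0.708, -0.009, 0.014]
wrist_force: [0.5, -0.5, -1.9]
finger_gap: 0.478
21.5 tcp [0.5854 0.1079 0.3019] tip [0.5864 0.1073 0.1199] grasp [0.5863 0.1074 0.1379] F [ 0.4767 -0.4767 -1.924 ] gap 0.4776262120856506
[[ 0.9995  0.0058  0.0325]
 [-0.0325 -0.0034  0.9995]
 [ 0.0059 -1.     -0.0032]]
wrist [ 275  293   92   40 2909] [319.6366449  315.43863871] [0.6303 0.1024 0.064 ]
wrist [299 365  45   6 175] [320.86857143 366.77142857] [0.6749 0.1017 0.064 ]
```

View pics/wrist15.png

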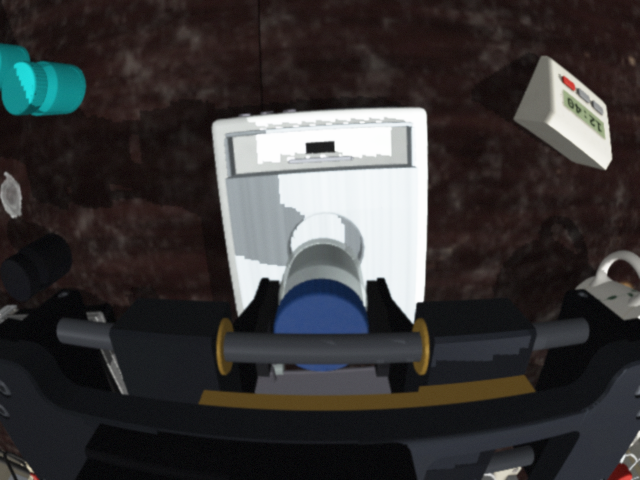

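View pics/side15c.png

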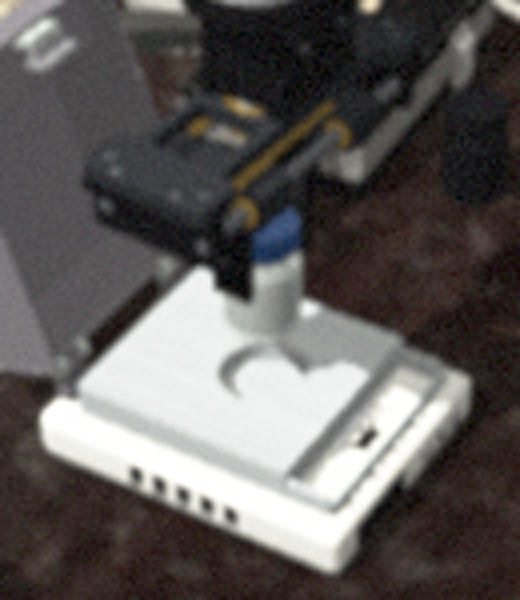

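```bash
python3 - <<'E'
from plant import *
from h import *
import cv2
s=snapshot("wrist")
a=s["color"][195:315,260:390,::-1];cv2.imwrite("pics/w16c.png",cv2.resize(a,None,fx=5,fy=5,interpolation=cv2.INTER_CUBIC))
E
```

```text
(no output)
```

View pics/w16c.png

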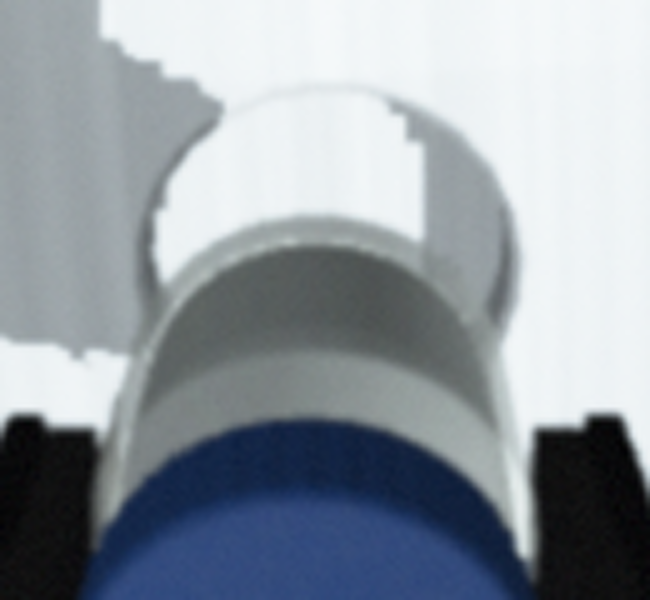

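```bash
python3 - <<'E'
from plant import *
from h import *
import cv2
np.set_printoptions(precision=4,suppress=True)
s=snapshot("wrist");o=get_obs();R=rot(o["tool_rot"]);g=o["ee_pos"]+.164*R[:,1]
f=lambda u,v,z:rayf(s,260+u/5-.4,195+v/5-.4,z)
print(o["ee_pos"],g)
print("rim top",f(329,83,.05)+[.0245,0,0],"L",f(140,250,.05),"R",f(518,250,.05))
# fit circle radius .0245 to rim points
from scipy.optimize import least_squares
P=np.array([f(u,v,.05)[:2] for u,v in [(329,83),(140,250),(518,250),(220,110),(460,130),(505,200),(165,180),(400,98)]])
r=least_squares(lambda c:np.hypot(*(P-c).T)-.0245,[.586,.11]);print("rim fit",r.x,r.fun)
r=least_squares(lambda c:np.hypot(*(P-c[:2]).T)-c[2],[.586,.11,.0245]);print("free",r.x)
zb=g[2]-.0548
print("base",f(315,213,zb)+[.022,0,0],zb)
E
```

```text
[0.5854 0.108  0.3022] [0.5864 0.1075 0.1382]
rim top [0.5864 0.1085 0.05  ] L [0.584  0.0826 0.05  ] R [0.5856 0.133  0.05  ]
rim fit [0.5861 0.1078] [-0.0003  0.0008  0.0007  0.0005  0.0002  0.0002 -0.0002 -0.0004]
free [0.587  0.1077 0.0252]
base [0.5903 0.1066 0.0834] 0.08339051936715354
```

The fitted rim centre is (0.5863, 0.1078) and its radius is within 0.7 mm of spec. The jar base reads about 4 mm too far back and 1-2 mm to the right of it. Correcting and lowering to just above the deck.

```bash
python3 -m crank '[{"xyz":[-0.0035,0.006,0.002],"angular":[0.2,0,0.4],"grip":0.3},{"xyz":[0,0.007,0],"angular":[0,0,0],"grip":0.3},{"xyz":[0,0.006,0],"angular":[0,0,0],"grip":0.3},{"xyz":[0,0.003,0],"angular":[0,0,0],"grip":0.3},{"xyz":[0,0,0],"angular":[0,0,0],"grip":0.3},{"xyz":[0,0,0],"angular":[0,0,0],"grip":0.3},{"xyz":[0,0,0],"angular":[0,0,0],"grip":0.3},{"xyz":[0,0,0],"angular":[0,0,0],"grip":0.3}]'
python3 st.py;python3 - <<'E'
from plant import *
import cv2
s=snapshot("wrist")
a=s["color"][195:315,260:390,::-1];cv2.imwrite("pics/w17c.png",cv2.resize(a,None,fx=5,fy=5,interpolation=cv2.INTER_CUBIC))
s=snapshot("side")
a=s["color"][225:315,240:340,::-1];cv2.imwrite("pics/s17c.png",cv2.resize(a,None,fx=6,fy=6,interpolation=cv2.INTER_CUBIC))
E
```

```text
time_s: 22.5
ee_pos: [0.5817, 0.1105, 0.2784]
tool_rot: [0.707, -0.707, 0.012, -0.011]
wrist_force: [0.1, -0.4, -1.1]
finger_gap: 0.481
22.5 tcp [0.5817 0.1105 0.2784] tip [0.5816 0.1106 0.0964] grasp [0.5816 0.1106 0.1144] F [ 0.1305 -0.3739 -1.1382] gap 0.4811051537961065
[[ 0.9995 -0.0006  0.032 ]
 [-0.032   0.0007  0.9995]
 [-0.0006 -1.      0.0007]]
```

View pics/w17c.png

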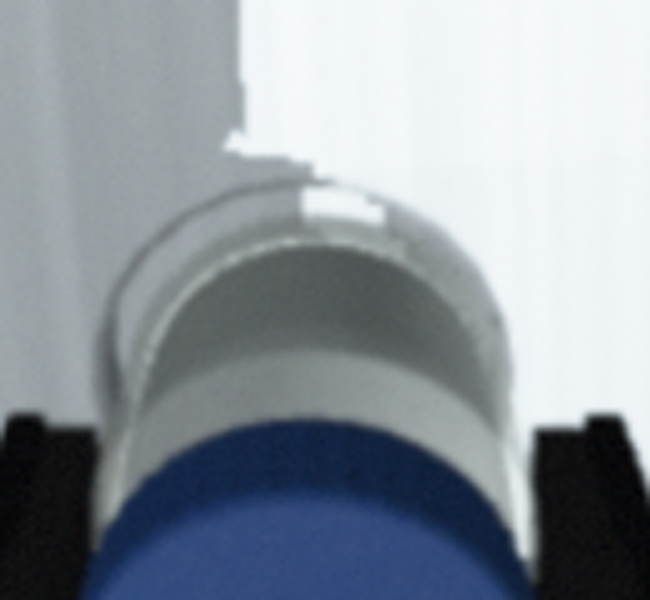

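View pics/s17c.png

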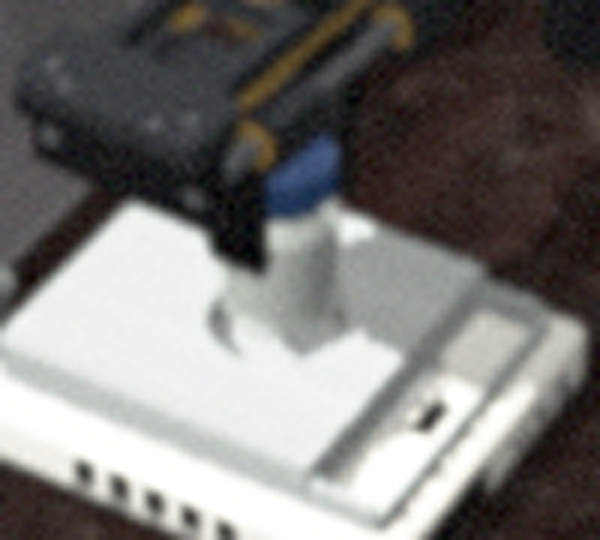

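```bash
python3 - <<'E'
from plant import *
from h import *
np.set_printoptions(precision=4,suppress=True)
from scipy.optimize import least_squares
s=snapshot("wrist");o=get_obs();R=rot(o["tool_rot"]);g=o["ee_pos"]+.164*R[:,1]
f=lambda u,v,z:rayf(s,260+u/5-.4,195+v/5-.4,z)[:2]
def fit(pts,z,r0):
    P=np.array([f(u,v,z) for u,v in pts]);r=least_squares(lambda c:np.hypot(*(P-c).T)-r0,[.586,.11]);return r.x,r.fun
print(g)
print("rim",fit([(97,355),(125,275),(200,206),(300,179),(380,195),(450,240),(490,300),(513,355)],.05,.0245))
zb=g[2]-.0548
print("base213",fit([(315,213)],zb,.022), fit([(130,330),(200,255),(315,213),(440,255),(490,320)],zb,.022))
print("base rim 242",fit([(150,350),(180,300),(230,260),(300,241),(400,255),(450,300),(480,350)],zb,.022))
E
```

```text
[0.5816 0.1106 0.1144]
rim (array([0.5865, 0.1078]), array([ 0.0008,  0.0003, -0.0001,  0.    , -0.0002, -0.0001, -0.0001,
        0.0012]))
base213 (array([0.5851, 0.11  ]), array([-0.])) (array([0.5851, 0.1092]), array([ 0.0007, -0.0006, -0.    ,  0.0002,  0.0002]))
base rim 242 (array([0.5887, 0.1093]), array([-0.0008, -0.0003,  0.0002,  0.0003,  0.0007, -0.0004, -0.0009]))
```

```bash
python3 -m crank '[{"xyz":[0.0018,0.003,-0.0014],"angular":[0,0,0],"grip":0.3},{"xyz":[0,0.003,0],"angular":[0,0,0],"grip":0.3},{"xyz":[0,0.001,0],"angular":[0,0,0],"grip":0.3},{"xyz":[0,0,0],"angular":[0,0,0],"grip":0.3},{"xyz":[0,0,0],"angular":[0,0,0],"grip":0.3},{"xyz":[0,0,0],"angular":[0,0,0],"grip":0.3},{"xyz":[0,0,0],"angular":[0,0,0],"grip":0.3},{"xyz":[0,0,0],"angular":[0,0,0],"grip":0.3}]'
python3 st.py;python3 - <<'E'
from plant import *
import cv2
s=snapshot("wrist")
a=s["color"][195:315,260:390,::-1];cv2.imwrite("pics/w18c.png",cv2.resize(a,None,fx=5,fy=5,interpolation=cv2.INTER_CUBIC))
E
```

```text
time_s: 23.45
ee_pos: [0.5837, 0.1089, 0.271]
tool_rot: [0.707, -0.707, 0.011, -0.011]
wrist_force: [0.1, -0.2, -1.4]
finger_gap: 0.482
23.45 tcp [0.5837 0.1089 0.271 ] tip [0.5836 0.109  0.089 ] grasp [0.5836 0.109  0.107 ] F [ 0.0654 -0.1554 -1.432 ] gap 0.4819246145738806
[[ 0.9995 -0.0002  0.0322]
 [-0.0322  0.0007  0.9995]
 [-0.0002 -1.      0.0007]]
```

View pics/w18c.png

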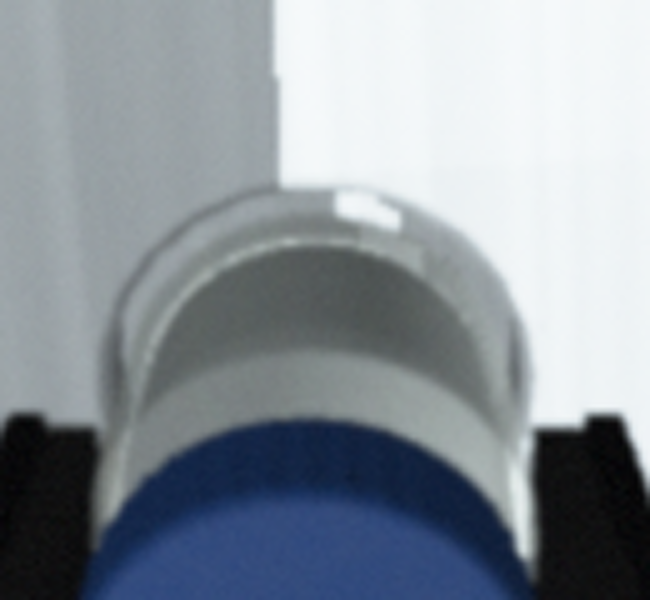

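```bash
python3 - <<'E'
import cv2
a=cv2.imread("pics/wrist11.png")[195:315,260:390];cv2.imwrite("pics/w11c.png",cv2.resize(a,None,fx=5,fy=5,interpolation=cv2.INTER_CUBIC))
E
```

```text
(no output)
```

View pics/w11c.png

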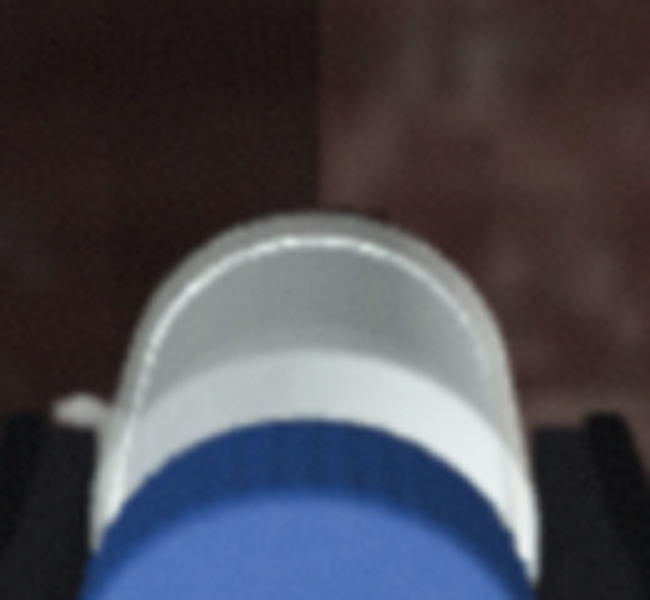

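The jar's outer base edge is at crop row 213, visible against the dark bench. It is now centred on the rim in y, with a front gap of about 3 mm against the ideal 2.5. Lowering into the well.

```bash
python3 -m crank '[{"xyz":[-0.0007,0.003,0],"angular":[0,0,0],"grip":0.3},{"xyz":[0,0.003,0],"angular":[0,0,0],"grip":0.3},{"xyz":[0,0.002,0],"angular":[0,0,0],"grip":0.3},{"xyz":[0,0.001,0],"angular":[0,0,0],"grip":0.3},{"xyz":[0,0,0],"angular":[0,0,0],"grip":0.3},{"xyz":[0,0,0],"angular":[0,0,0],"grip":0.3},{"xyz":[0,0,0],"angular":[0,0,0],"grip":0.3},{"xyz":[0,0,0],"angular":[0,0,0],"grip":0.3}]'
python3 st.py
```

```text
time_s: 24.3
ee_pos: [0.583, 0.1089, 0.2611]
tool_rot: [0.707, -0.707, 0.011, -0.011]
wrist_force: [0.5, -0.7, -1.4]
finger_gap: 0.478
24.3 tcp [0.583  0.1089 0.2611] tip [0.5829 0.109  0.0791] grasp [0.583  0.109  0.0971] F [ 0.5087 -0.7068 -1.3831] gap 0.4777547866948633
[[ 0.9995 -0.0001  0.0321]
 [-0.0321  0.0007  0.9995]
 [-0.0001 -1.      0.0007]]
```

Base at about 42 mm, inside the rim, with no contact force. Continuing to the floor.

```bash
python3 -m crank '[{"xyz":[0,0.002,0],"angular":[0,0,0],"grip":0.3},{"xyz":[0,0.0015,0],"angular":[0,0,0],"grip":0.3},{"xyz":[0,0.001,0],"angular":[0,0,0],"grip":0.3},{"xyz":[0,0,0],"angular":[0,0,0],"grip":0.3},{"xyz":[0,0,0],"angular":[0,0,0],"grip":0.3},{"xyz":[0,0,0],"angular":[0,0,0],"grip":0.3},{"xyz":[0,0,0],"angular":[0,0,0],"grip":0.3},{"xyz":[0,0,0],"angular":[0,0,0],"grip":0.3}]'
python3 st.py | head -1
```

```text
time_s: 25.1
ee_pos: [0.583, 0.1089, 0.2563]
tool_rot: [0.707, -0.707, 0.011, -0.011]
wrist_force: [0.3, -0.1, -1.5]
finger_gap: 0.479
25.1 tcp [0.583  0.1089 0.2563] tip [0.583  0.1091 0.0743] grasp [0.583  0.109  0.0923] F [ 0.2632 -0.0524 -1.4661] gap 0.4788313084778738
```

```bash
python3 -m crank '[{"xyz":[0,0.001,0],"angular":[0,0,0],"grip":0.3},{"xyz":[0,0.001,0],"angular":[0,0,0],"grip":0.3},{"xyz":[0,0.0005,0],"angular":[0,0,0],"grip":0.3},{"xyz":[0,0,0],"angular":[0,0,0],"grip":0.3},{"xyz":[0,0,0],"angular":[0,0,0],"grip":0.3},{"xyz":[0,0,0],"angular":[0,0,0],"grip":0.3},{"xyz":[0,0,0],"angular":[0,0,0],"grip":0.3},{"xyz":[0,0.0005,0],"angular":[0,0,0],"grip":0.3}]'
python3 st.py | head -1
```

```text
time_s: 25.9
ee_pos: [0.5832, 0.109, 0.2547]
tool_rot: [0.707, -0.707, 0.011, -0.012]
wrist_force: [-1.6, 0.6, 6.0]
finger_gap: 0.478
25.9 tcp [0.5832 0.109  0.2547] tip [0.5835 0.1091 0.0727] grasp [0.5835 0.1091 0.0907] F [-1.5997  0.5873  5.9537] gap 0.4776310010942694
```

Contact force at base height 35.9 mm, against the 36 mm floor, so it is seated. Releasing.

```bash
python3 -m crank '[{"xyz":[0,-0.0003,0],"angular":[0,0,0],"grip":0.3},{"xyz":[0,0,0],"angular":[0,0,0],"grip":0.5},{"xyz":[0,0,0],"angular":[0,0,0],"grip":0.55},{"xyz":[0,0,0],"angular":[0,0,0],"grip":0.6},{"xyz":[0,0,0],"angular":[0,0,0],"grip":0.65},{"xyz":[0,0,0],"angular":[0,0,0],"grip":0.8},{"xyz":[0,0,0],"angular":[0,0,0],"grip":0.8},{"xyz":[0,0,0],"angular":[0,0,0],"grip":0.8}]'
python3 st.py
python3 blue.py 20 wrist side
```

```text
time_s: 26.7
ee_pos: [0.5836, 0.1089, 0.2545]
tool_rot: [0.707, -0.707, 0.01, -0.012]
wrist_force: [0.4, -0.4, 0.6]
finger_gap: 0.776
26.7 tcp [0.5836 0.1089 0.2545] tip [0.5841 0.1091 0.0725] grasp [0.5841 0.1091 0.0905] F [ 0.3984 -0.4461  0.5973] gap 0.7758354071320532
[[ 0.9995  0.0027  0.0322]
 [-0.0322  0.0007  0.9995]
 [ 0.0027 -1.      0.0008]]
wrist [ 277  291   91   42 2980] [321.27416107 314.26040268] [0.5992 0.1067 0.064 ]
```

View pics/wrist20.png

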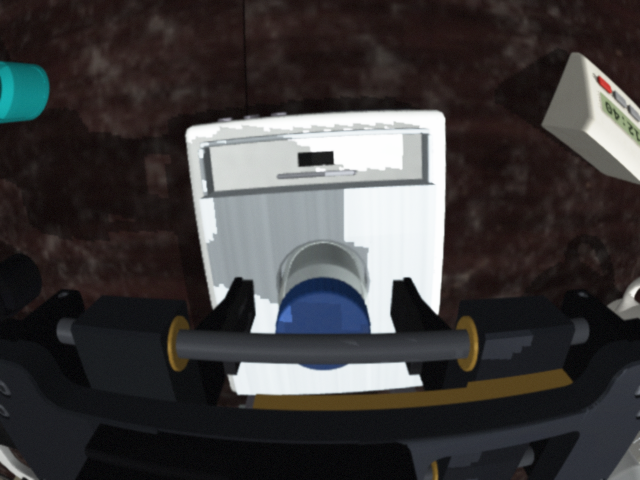

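The jar stands in the well at (323,300), with the fingers clear on both sides. Rising straight up, then backing off.

```bash
python3 -m crank '[{"xyz":[0,-0.015,0],"angular":[0,0,0],"grip":0.8},{"xyz":[0,-0.025,0],"angular":[0,0,0],"grip":0.8},{"xyz":[0,-0.035,0],"angular":[0,0,0],"grip":0.8},{"xyz":[0,-0.035,0],"angular":[0,0,0],"grip":0.8},{"xyz":[0,-0.035,0],"angular":[0,0,0],"grip":0.8},{"xyz":[-0.04,0,-0.02],"angular":[0,0,0],"grip":0.8},{"xyz":[-0.03,0,-0.04],"angular":[0,0,0],"grip":0.8},{"xyz":[-0.02,0,-0.04],"angular":[0,0,0],"grip":0.8}]'
python3 -m crank '[{"xyz":[0,0,-0.04],"angular":[0,0,0],"grip":0.8},{"xyz":[0,0,-0.03],"angular":[0,0,0],"grip":0.8},{"xyz":[0,0,0],"angular":[0,0,0],"grip":0.8},{"xyz":[0,0,0],"angular":[0,0,0],"grip":0.8},{"xyz":[0,0,0],"angular":[0,0,0],"grip":0.8},{"xyz":[0,0,0],"angular":[0,0,0],"grip":0.8},{"xyz":[0,0,0],"angular":[0,0,0],"grip":0.8},{"xyz":[0,0,0],"angular":[0,0,0],"grip":0.8}]'
python3 blue.py 21 wrist side scene
python3 - <<'E'
import cv2
a=cv2.imread("pics/side21.png");cv2.imwrite("pics/side21c.png",cv2.resize(a[160:330,180:430],None,fx=3.1,fy=3.1,interpolation=cv2.INTER_CUBIC))
a=cv2.imread("pics/scene21.png");cv2.imwrite("pics/scene21c.png",cv2.resize(a[180:340,150:450],None,fx=2.6,fy=2.6,interpolation=cv2.INTER_CUBIC))
from plant import *; from h import *
print(ray(snapshot("side"),288,252,.104))
E
```

```text
time_s: 27.6
ee_pos: [0.491, 0.013, 0.4053]
tool_rot: [0.707, -0.707, 0.005, -0.012]
wrist_force: [0.3, -0.7, -0.6]
finger_gap: 0.801
time_s: 28.4
ee_pos: [0.4851, -0.0587, 0.4061]
tool_rot: [0.707, -0.707, 0.006, -0.012]
wrist_force: [-0.3, -0.0, -0.2]
finger_gap: 0.798
side [278 253  17  16 205] [285.52195122 260.31707317] [0.6083 0.0757 0.064 ]
scene [283 235  14  10 106] [289.16981132 239.20754717] [0.6477 0.0822 0.064 ]
[0.59176126 0.08922962 0.104     ]
```

View pics/side21c.png

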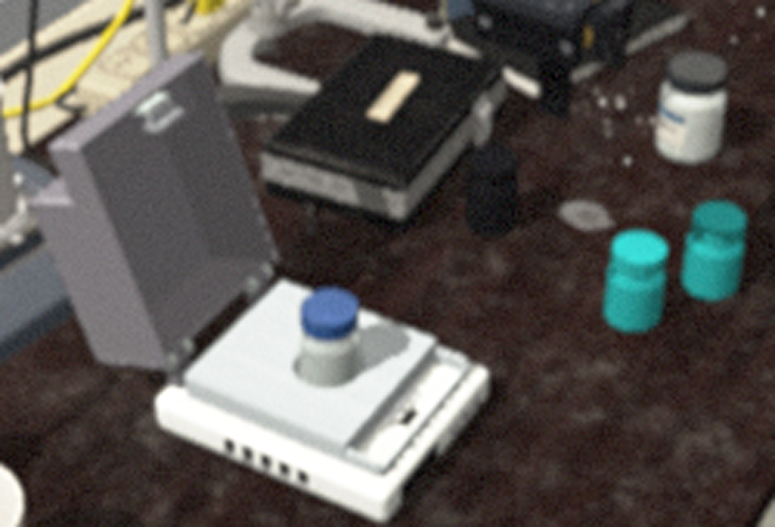

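View pics/scene21c.png

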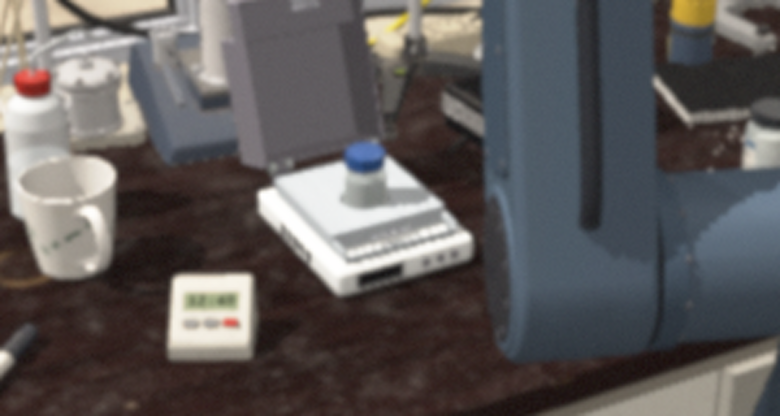

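View pics/wrist21.png

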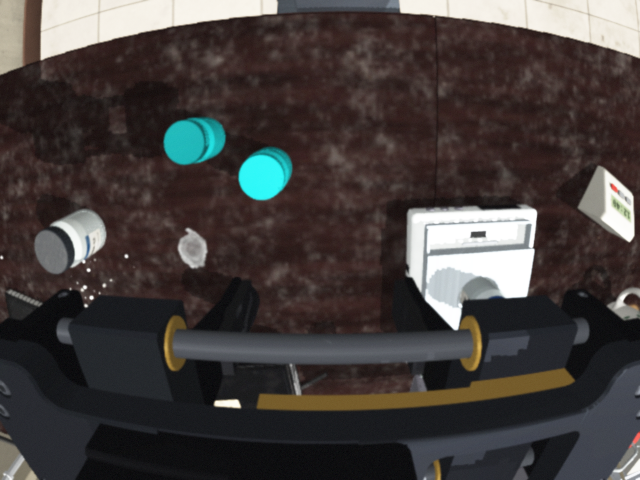

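```bash
python3 - <<'E'
from plant import *; from h import *
print(ray(snapshot("side"),285.5,260.3,.099),get_obs()["qd"].round(3))
print(finish_job())
E
```

```text
[0.58413642 0.11040872 0.099     ] [-0.004  0.002  0.     0.    -0.003 -0.   ]
the job is handed in; nothing more can be done
None
```

The lid is open, the small white blue-capped jar stands in the well, and the job is handed in. No verdict was reported.

- **Lid:** I pressed the thumb pad down about 7 mm until the wrist force read 8.3 N at the bumper. After holding about 0.3 s I backed off quickly. The lid swung open by itself, and the last pictures show it standing fully open. I judged its angle from the pictures only.
- **Jar:** I gripped it high and lowered it until it touched at 35.9 mm, against the given 36 mm floor, with about 6 N on the wrist. I then let go and withdrew the arm. The jar looks upright.
- **Position check:** Seen from the side camera, the jar is at (0.584, 0.110) and the well at (0.584, 0.112), so they agree within about 2 mm.
- **Everything else:** The larger jar, the timer and the mug look unmoved, though I did not measure them again. The robot was clear of everything when I handed in, at about 28.5 s of the 64 s.
- **Disagreement:** The wrist camera read y about 2 to 5 mm lower than the side camera. I therefore lined the jar up with the well's rim within the wrist image rather than trusting either camera's absolute position.

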